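# Set the deburring machine going on the hinge parts

## Task

Set the bench deburring machine to work on the hinge parts: first bring its speed lever back to the stop, then put every aluminium hinge knuckle on the bench and the steel hinge leaf into its pot. Seat the lid level with its lugs resting on top of the pot's thread ridges, turn it back (anticlockwise) until it drops off the thread starts onto the seal, and screw it clockwise until tight. Only then set the speed lever in line with the red marker on its scale, and leave the brass padlock body, the shackle and the oil can where they are.

Things in the scene. Friction and masses are not known exactly. Their poses are not given: they have to be found in the camera images.
- machine: Bench deburring machine, bolted down, place and yaw differ each start. Origin on the bench under the axis of its fixed white pot; x, y, z are its axes. Green base 180 x 180 mm, 55 mm high, centred under the pot; round plate 148 mm across at 77 mm with a black line at each thread start, a red line at each stop; grey control box 120 x 125 mm, 95 mm high, centred at x 0, y +152 mm.
- pot_mouth (a point): Centre of the pot's mouth, level with the top of the black rubber seal on its rim, 163 mm above the bench; axes as the machine. Opening 74 mm across; pot 78 mm deep. Neck 84 mm outside, 94 mm over its thread ridges. The seal gives up to 4.5 mm under 2 to 5 N.
- thread_start (a point): Upper end of one of the three equal ridges of the right-hand thread outside the neck (others 120 deg round either way). Lies at the machine's +x side. Each ridge runs 60 deg clockwise (from above) from its start, falling 5.5 mm, to a stop post; then 55 deg is open as far as the next start.
- thread_stop (a point): The stop post at that ridge's lower end, 62.5 deg clockwise of its start, 4 mm wide. It stands above and below the ridge: a lug can pass neither over nor under it, so a lid whose lugs sit on the ridges must go back anticlockwise.
- lid_knob (a point): Orange screw lid, 103 mm across, 57 mm high, 0.13 kg, skirt down. Point: centre of its hexagon knob, 36 mm across flats, 32 mm high; flats face the lid's +-x, +-60 and +-120 deg. Heights above pot_mouth: lugs on the ridges 24 (at stop) to 29 mm (at start), dropped free on the seal 21 mm, fully screwed down about 18 mm, tight from 19.2 mm down.
- lid: The same lid; origin under its centre at the skirt's lower edge, 41 mm below the knob point. With each lug's centre 6 to 48 deg anticlockwise of a thread start it drops onto the seal; clockwise from there the lugs run under the ridges and pull it down, tight at 45 to 57 deg past the starts. Turning takes up to 0.4 N m; it stays where left.
- lid_lug (a point): One of the three lugs inside the skirt, at the lid's +x side (others 120 deg round either way), 9 mm (11 deg) wide, 5 mm above the skirt's lower edge; each is marked by a black line on the lid's top.
- lever_knob (a point): Centre of the upright black round knob, 20 mm in diameter and 28 mm high, on the end of the steel speed lever on top of the control box; 126 mm above the bench; fixed to the lever, so its x axis turns with the lever: from the knob towards the pivot.
- lever_pivot (a point): Point on the vertical axis of the speed lever, at the height of the knob's centre; the knob goes round it at 52 mm. Axes as pot_mouth. Fixed to the machine.
- lever (a joint): Speed lever angle in rad, 0 (against the stop, knob on the -x side of the pivot) to 1.65, growing clockwise seen from above (at 1.57 the knob is on the +y side of the pivot). Stays where it is left; friction 0.08 N m.
- marker (a joint): Angle of the red marker, a flat pointer on the white scale under the lever, set differently each start; same zero and direction as the lever. Flat and out of the way; not to be moved.
- marker_tip (a point): Outer tip of the red marker, 72 mm from the pivot axis; its x axis points from the tip towards the pivot, so it is in line with the lever when both x axes are parallel.
- knuckle0_mid (a point): Aluminium hinge knuckle (two to four are on the bench, the others absent): a barrel 16 mm in diameter and 40 mm long along x on a flat foot of the same 16 mm width (along y), 20 mm high, 30 g, lying on its foot. The point is its centre, 10 mm up.
- knuckle1_mid (a point): Aluminium hinge knuckle (two to four are on the bench, the others absent): a barrel 16 mm in diameter and 40 mm long along x on a flat foot of the same 16 mm width (along y), 20 mm high, 30 g, lying on its foot. The point is its centre, 10 mm up.
- knuckle2_mid (a point): Aluminium hinge knuckle (two to four are on the bench, the others absent): a barrel 16 mm in diameter and 40 mm long along x on a flat foot of the same 16 mm width (along y), 20 mm high, 30 g, lying on its foot. The point is its centre, 10 mm up.
- knuckle3_mid (a point): Aluminium hinge knuckle (two to four are on the bench, the others absent): a barrel 16 mm in diameter and 40 mm long along x on a flat foot of the same 16 mm width (along y), 20 mm high, 30 g, lying on its foot. The point is its centre, 10 mm up.
- leaf_mid (a point): Dark steel hinge leaf lying flat: plate 28 mm wide (along y), 6 mm thick, 52 mm long along x from -26 to +26 mm, with a round barrel 12 mm in diameter and 14 mm long (along y) at the +x end from x = 14; 60 g. The point is on its middle, 3 mm above the bench.
- padlock: Brass padlock body 44 x 40 x 19 mm lying flat; origin under its centre. Leave alone.
- shackle: Steel shackle, a U 55 mm long of 8 mm rod lying flat. Leave alone.
- oiler: Red oil can, 56 mm in diameter, 105 mm high, standing; origin under its centre. Leave alone.
Mind the look-alikes: they are no part of the job. What is shaped like the part that bears leaf_mid but green or orange is not meant.

How it is judged:
On the way, in this order (a step that is already met when the one before it is completed fails the run):
1. the speed lever is brought to its stop (value of joint lever below 0.08 rad), for 0.2 s.
2. every hinge part is in the pot (horizontal distance between each of knuckle0_mid, knuckle1_mid, knuckle2_mid, knuckle3_mid, leaf_mid and pot_mouth below 0.046 m and z of each of knuckle0_mid, knuckle1_mid, knuckle2_mid, knuckle3_mid, leaf_mid in the frame of pot_mouth below -0.012 m), for 0.2 s.
3. the lid rests level on the neck with its lugs on top of the thread ridges (horizontal distance between lid_knob and pot_mouth below 0.005 m and angle between lid_knob's own z axis and vertical below 0.06 rad and z of lid_knob in the frame of pot_mouth between 0.0225 and 0.031 m and contact force between lid and machine above 0.2 N), for 0.2 s.
4. the lid is screwed tight (horizontal distance between lid_knob and pot_mouth below 0.005 m and angle between lid_knob's own z axis and vertical below 0.06 rad and z of lid_knob in the frame of pot_mouth between 0.012 and 0.0192 m), for 0.2 s.
5. the speed lever is in line with the red marker (all of step 4 and angle between the x axis of lever_knob and the x axis of marker_tip, either way round below 0.08 rad), for 0.2 s.
At the end, for the whole second after the job is handed in: Every hinge part lies in the pot (centre 12 mm or more below the seal top); the lid is level (0.06 rad), centred (5 mm) and tight (knob centre at most 19.2 mm above pot_mouth); the lever is at rest within 0.08 rad of the red marker (all of step 2 and all of step 5 and linear speed of lid below 0.02 m/s and velocity of joint lever between -0.05 and 0.05 rad/s); the robot touches nothing.
It fails at once if the lever is off its stop while parts are in the pot and the lid is not tight (value of joint lever above 0.2 rad and ((horizontal distance between knuckle0_mid and pot_mouth below 0.046 m and z of knuckle0_mid in the frame of pot_mouth below -0.012 m) or (horizontal distance between knuckle1_mid and pot_mouth below 0.046 m and z of knuckle1_mid in the frame of pot_mouth below -0.012 m) or (horizontal distance between knuckle2_mid and pot_mouth below 0.046 m and z of knuckle2_mid in the frame of pot_mouth below -0.012 m) or (horizontal distance between knuckle3_mid and pot_mouth below 0.046 m and z of knuckle3_mid in the frame of pot_mouth below -0.012 m) or (horizontal distance between leaf_mid and pot_mouth below 0.046 m and z of leaf_mid in the frame of pot_mouth below -0.012 m)) and not (horizontal distance between lid_knob and pot_mouth below 0.005 m and angle between lid_knob's own z axis and vertical below 0.06 rad and z of lid_knob in the frame of pot_mouth between 0.012 and 0.0192 m)).
It fails at once if the padlock body, the shackle or the oil can is moved more than 3 cm (distance of any of padlock, shackle, oiler from where it was at the start of the episode above 0.03 m).
It fails at once if the red marker is moved (distance of marker_tip from where it was at the start of the episode above 0.01 m).
Of knuckle0, knuckle1, knuckle2, knuckle3 only 2 to 4 are there at a start; the rules pass over those that are not, and their reading is None.
At some moment in a run one of knuckle0, knuckle1, knuckle2, knuckle3, leaf may be knocked a few centimetres aside while the robot is not near it.
It also fails if it takes over 210 s, if anything falls off the work surface, if the arm or the gripper's body presses on something with over 40 N, if the wrist force passes 120 N, or if a joint passes its speed limit or range.

## Robot

A 7-joint arm with a two-finger parallel gripper is mounted at the origin on the work surface. World frame = base frame: x ahead of the robot, y to its left, z up, the work surface at z = 0. Lengths are in m, angles in rad, forces in N, time in s.
With the tool pointing down it reaches from about 0.4 to 0.85 m from the base axis. Payload 4.5 kg.
Tool frame: the origin (TCP) lies midway between the tips of the shut fingers; the grasp point (between the pads) lies 19 mm behind it; z points along the fingers, y is the direction in which the jaws open and shut (so a half turn about z gives the same grasp; the last joint's range is limited). The gripper opens to 88 mm and grips with 3 to 60 N. Pads are 18 mm wide; open, the fingers measure 123 mm over their backs; the gripper's body (75 mm by 187 mm) begins 45 mm behind the grasp point.
Start: joints at [-1.261, 0.689, -0.195, 1.565, 0.157, 0.902, -0.215], TCP at [0.17, 0.601, 0.239] pointing down, gripper open.
Joint ranges: [-3.01, 3.01], [-0.46, 2.08], [-1.47, 1.51], [0.13, 2.56], [-1, 4.14], [0.04, 2.09], [-2.66, 2.66]. Speed limits (rad/s): [2.57, 2.57, 3.14, 3.14, 3.14, 3.14, 3.14].

## Interface

Orientations are given as a unit quaternion [x, y, z, w].
In Python, from plant import r gives the robot as it stands. The module is installed in compiled form; this text tells all that it offers.
- The arm moves only by the tool carry_out, never from a script. Its argument "commands" is a list of rows, each a list of 6 numbers: the shift along the tool's x, y, z in m, then the turn, a rotation vector about the tool's x, y, z in degrees. In form: [[dx, dy, dz, wx, wy, wz], ...]. A call has 1 to 12 rows; each row is the pose to reach, as a shift and turn from the pose commanded when the call began, along the tool's axes at that moment; what a row does not reach only later rows make up. A row lasts 1/10 s, in which the tool goes at most 50 mm and 8.59 degrees, less where a joint would pass 70% of its speed; a pose out of reach is approached as far as the arm can. A call with a gripper value outside its range is refused whole. "fingers" is the closure in counts, from 0 (fully open) to 255 (shut), set as the call begins (left out, the last holds). The fingers move at their own pace and stop on an object; "grip_force" is the grip in N (left out, the last holds). Time passes only in rows, so rows that repeat a pose let the fingers close. It gives the time, the measured TCP pose, the force and the opening at its end, in the units of the state.
- r.get_state(): the state, without advancing time (a new reading comes with each control period).
- r.snapshot(name): name is "scene" or "side" or "wrist"; returns a dict with "img" (480x640x3 uint8, blue, green, red), "intrinsics" (3x3 intrinsics, pixels), "k1" (the pictures are not rectified: a ray, as slopes to the right and down, at radius r is drawn at 1 + k1 r^2 times it, then the intrinsics apply), "extrinsics" (4x4, takes a point from camera to world coordinates); the wrist camera has in their place "tool_from_camera" (4x4, takes a point from camera to tool coordinates, whose origin is the TCP and whose axes are the flange's). Camera axes: x right, y down, z forward; pixel columns grow to the right and rows downward; lengths in m; the calibration is good to about 2 mm. A picture is of the moment at which its call begins: read the wrist's pose just before it. There is no depth.
- r.finish_job(): hands the job in, once; it reports no verdict.
Trained networks look in a picture, given as the dict that the camera call returned (one of the last four; its "shot" number tells which), for a name from the list of things; names that differ only in an ending like _2 or _b are one class to them, and where a whole thing is asked for, a point or a joint stands for the part that bears it (a point fixed in the world has none). Each returns a list of dicts, best first, with "p" (0 to 1); they miss things now and then, are a little off and sometimes report something else, mostly with a low value. They report only what shows in the picture. A call takes as long as a camera call. They do not tell look-alikes from the thing itself.
- r.spot_in(picture, label): "xyz" ([x, y, z] in m, in world coordinates, good to about 4 mm: the middle of the surface that is visible of it).
- r.spot_point(picture, label): "xyz" ([x, y, z] in m, in world coordinates, good to about 4 mm: a listed point, or the origin of a listed thing).
The state is a dict: "clock": time; "q": joint angles; "qd": joint speeds; "joint_torque": joint torques, N m; "tool_pos": TCP position; "eef_rot": TCP orientation; "contact_force": force on the tool from outside, world axes, zero at the start; "moment": the same for the moment, N m; "opening": opening from 0.0 (shut) to 1.0 (fully open).
Only numpy, scipy, OpenCV 4.12 (cv2) and the standard library are available. Lean on these libraries where they do the work, as an engineer would, in place of code of your own. Each camera call takes 0.05 s, during which the arm holds its last target.

## Working session

There is one attempt and no reset: what is moved stays moved. The work goes in short steps, Python scripts to look and compute and a tool call to move; the robot and the scene stay as the last step left them, time stands still between calls to the robot, and variables do not carry over. Pictures are saved under pics/ and viewed, and the job is handed in when it is done.

Besides the shell and the picture viewer there is one more tool, called after "Call:" as name(argument=value, ...) on one line, values as JSON. carry_out: Moves the arm, as the interface text tells. Its arguments: {"type":"object","properties":{"commands":{"type":"array","items":{"type":"array","items":{"type":"number"}}},"fingers":{"type":"number"},"grip_force":{"type":"number"}},"required":["commands"]}

```bash
mkdir -p pics; cat > h.py <<'E'
import numpy as np, cv2, sys
from scipy.spatial.transform import Rotation as R
from plant import r
def proj(s,P):
    E=np.array(s['extrinsics']) if 'extrinsics' in s else wristE(s)
    p=np.linalg.inv(E)@np.r_[P,1]; a=p[:2]/p[2]; a=a*(1+s['k1']*(a@a)); K=np.array(s['intrinsics']); return K[:2,:2]@a+K[:2,2]
def wristE(s,st=None):
    st=st or s['st']; T=np.eye(4); T[:3,:3]=R.from_quat(st['eef_rot']).as_matrix(); T[:3,3]=st['tool_pos']; return T@np.array(s['tool_from_camera'])
def snap(n):
    st=r.get_state(); s=r.snapshot(n); s['st']=st; return s
def ray(s,uv,z):
    K=np.array(s['intrinsics']); E=np.array(s['extrinsics']) if 'extrinsics' in s else wristE(s)
    d=(np.array(uv)-K[:2,2])/np.array([K[0,0],K[1,1]]); a=d.copy()
    for _ in range(20): a=d/(1+s['k1']*(a@a))
    v=E[:3,:3]@np.r_[a,1]; o=E[:3,3]; t=(z-o[2])/v[2]; return o+t*v
def spot(s,l,pt=True,n=5):
    o=(r.spot_point if pt else r.spot_in)(s,l)
    for d in o[:n]: print(l,'pt' if pt else 'in',np.round(d['xyz'],4),round(d['p'],2),np.round(proj(s,np.array(d['xyz']))))
    return o
def pst():
    st=r.get_state(); print('t',round(st['clock'],2),'p',np.round(st['tool_pos'],4),'q',np.round(st['eef_rot'],4),'F',np.round(st['contact_force'],1),'M',np.round(st['moment'],2),'op',round(st['opening'],3),'J',np.round(st['q'],2)); return st
E
python3 - <<'E'
from h import *
pst()
for n in ['scene','side','wrist']:
    s=snap(n); cv2.imwrite(f'pics/{n}0.png',s['img'])
    print(n); 
    for l in ['pot_mouth','thread_start','lid_knob','lid','lid_lug','lever_knob','lever_pivot','marker_tip','knuckle0_mid','leaf_mid','padlock','shackle','oiler','machine']: spot(s,l)
pst()
E
```

```text
t 0.0 p [0.17   0.6008 0.2379] q [ 1.374e-01  9.905e-01 -9.000e-04 -1.000e-04] F [-0.2 -0.3  0.7] M [-0.01  0.01  0.03] op 1.004 J [-1.26  0.69 -0.19  1.57  0.16  0.9  -0.22]
scene
pot_mouth pt [0.5334 0.1442 0.1636] 0.61 [409. 244.]
thread_start pt [0.5795 0.1269 0.1514] 0.79 [392. 262.]
thread_start pt [ 0.5466 -0.1053  0.0396] 0.28 [277. 278.]
lid_knob pt [ 0.5476 -0.104   0.0404] 0.94 [277. 279.]
lid_knob pt [0.5668 0.3098 0.1225] 0.46 [504. 294.]
lid_knob pt [0.5285 0.1415 0.1615] 0.33 [408. 243.]
lid pt [ 5.435e-01 -1.036e-01  2.000e-04] 0.86 [279. 293.]
lid_lug pt [ 0.5051 -0.0834  0.0035] 0.65 [296. 283.]
lever_knob pt [0.5682 0.3079 0.1257] 0.56 [504. 293.]
lever_pivot pt [0.5863 0.2644 0.122 ] 0.7 [475. 296.]
marker_tip pt [0.578  0.3349 0.098 ] 0.62 [517. 313.]
marker_tip pt [ 0.5445 -0.1034  0.0413] 0.56 [278. 277.]
marker_tip pt [ 0.4037 -0.2188  0.0064] 0.24 [260. 246.]
knuckle0_mid pt [ 0.4068 -0.2194  0.0084] 0.72 [259. 246.]
knuckle0_mid pt [ 0.3973 -0.3622  0.0112] 0.38 [208. 233.]
leaf_mid pt [0.5325 0.1399 0.1653] 0.69 [407. 242.]
leaf_mid pt [ 6.933e-01 -2.591e-0
[... 1085 characters left out ...]
eaf_mid pt [ 0.3764 -0.1089  0.0004] 0.74 [245. 335.]
leaf_mid pt [ 0.5165 -0.2201  0.0068] 0.71 [334. 375.]
leaf_mid pt [ 0.5446 -0.1027 -0.0013] 0.69 [338. 321.]
leaf_mid pt [ 0.6902 -0.2579  0.0009] 0.59 [441. 381.]
padlock pt [ 0.5143 -0.3597 -0.0012] 0.78 [348. 454.]
shackle pt [ 0.6834 -0.0508 -0.0012] 0.77 [406. 289.]
shackle pt [ 0.6022 -0.3517  0.0131] 0.52 [404. 436.]
shackle pt [0.5453 0.094  0.1468] 0.38 [320. 188.]
oiler pt [0.3626 0.2672 0.0047] 0.95 [226. 197.]
machine pt [ 0.5311  0.1412 -0.0029] 0.71 [311. 230.]
wrist
t 2.25 p [0.1702 0.6014 0.2387] q [0.1374 0.9905 0.     0.    ] F [-0.5  0.   0.3] M [ 0.01  0.01 -0.01] op 0.997 J [-1.26  0.69 -0.19  1.57  0.16  0.9  -0.22]
```

View pictures.

View pics/scene0.png

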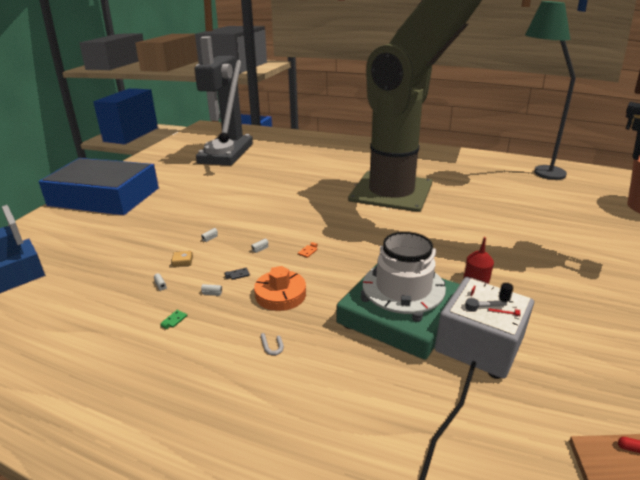

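View pics/side0.png

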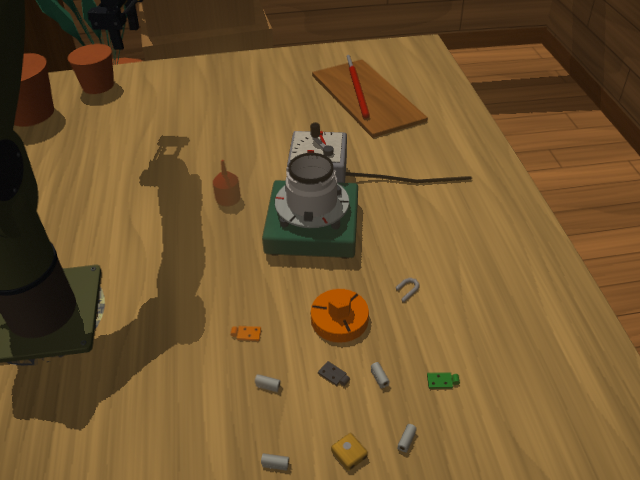

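```bash
cat >> h.py <<'E'
def to(pos,yaw=None,tilt=None):
    """yaw: world angle deg of tool y axis (mod 180), tool z down"""
    st=r.get_state(); Rt=R.from_quat(st['eef_rot']); d=Rt.inv().apply(np.array(pos)-st['tool_pos'])
    w=np.zeros(3)
    if yaw is not None:
        y=Rt.as_matrix()[:,1]; cur=np.degrees(np.arctan2(y[1],y[0])); 
        best=None
        dy=(yaw-cur+90)%180-90
        a=np.radians(cur+dy); Y=np.array([np.cos(a),np.sin(a),0]); Z=np.array([0,0,-1.]); X=np.cross(Y,Z)
        w=np.degrees((Rt.inv()*R.from_matrix(np.c_[X,Y,Z])).as_rotvec())
    print('MOVE',np.round(d,4),np.round(w,2),'rows',max(np.linalg.norm(d)/.05,np.linalg.norm(w)/8.59),'j7',round(st['q'][6],2))
E
python3 - <<'E'
from h import *
s=snap('wrist'); cv2.imwrite('pics/w0.png',s['img']); print(np.round(s['tool_from_camera'],3),s['intrinsics'],s['k1'])
to([0.5,0.2,0.4],74)
E
```

```text
[[ 0.001 -0.95  -0.312  0.081]
 [ 1.     0.001 -0.001  0.001]
 [ 0.001 -0.312  0.95  -0.146]
 [ 0.     0.     0.     1.   ]] [[351.84145111   0.         314.08461216]
 [  0.         351.84145111 236.71085328]
 [  0.           0.           1.        ]] 0.024540396035420787
MOVE [-0.4266 -0.2964 -0.1613] [0.01 0.   0.2 ] rows 10.879614473130887 j7 -0.22
```

View pics/w0.png

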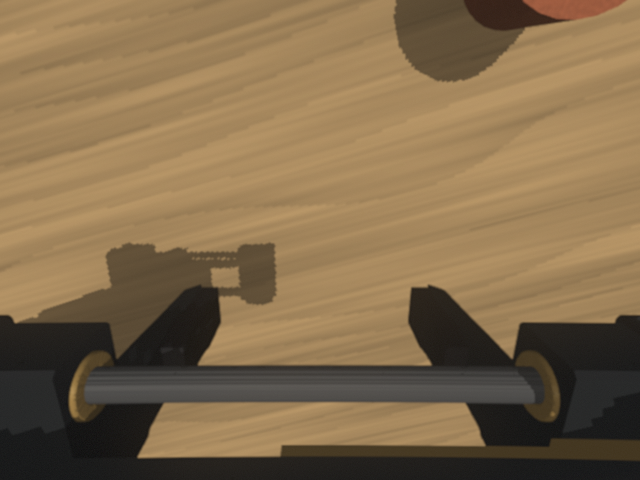

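Call:
carry_out(commands=[[-0.427, -0.296, -0.15, 0, 0, 0], [-0.427, -0.296, -0.15, 0, 0, 0], [-0.427, -0.296, -0.15, 0, 0, 0], [-0.427, -0.296, -0.15, 0, 0, 0], [-0.427, -0.296, -0.15, 0, 0, 0], [-0.427, -0.296, -0.15, 0, 0, 0], [-0.427, -0.296, -0.15, 0, 0, 0], [-0.427, -0.296, -0.15, 0, 0, 0], [-0.427, -0.296, -0.15, 0, 0, 0], [-0.427, -0.296, -0.15, 0, 0, 0], [-0.427, -0.296, -0.15, 0, 0, 0], [-0.427, -0.296, -0.15, 0, 0, 0]], fingers=0)

```text
clock: 3.5
tool_pos: [0.5051, 0.1941, 0.3901]
eef_rot: [0.143, 0.99, -0.001, 0.003]
contact_force: [-0.7, 0.4, -0.2]
opening: 1.003
```

```bash
python3 - <<'E'
from h import *
pst()
s=snap('wrist'); cv2.imwrite('pics/w1.png',s['img'])
r0=snap
import types
def spotw(l):
    for f,t in((r.spot_point,'pt'),):
        for d in f(s,l)[:3]: print(l,t,np.round(d['xyz'],4),round(d['p'],2),np.round(proj(s,np.array(d['xyz']))))
for l in ['pot_mouth','thread_start','thread_stop','lever_knob','lever_pivot','marker_tip','machine']: spotw(l)
pst()
E
```

```text
t 3.5 p [0.5051 0.1941 0.3901] q [ 1.431e-01  9.897e-01 -7.000e-04  2.700e-03] F [-0.7  0.4 -0.2] M [-0.02 -0.   -0.06] op 1.003 J [-0.33  0.42 -0.2   1.59  0.09  1.14  0.74]
pot_mouth pt [0.532  0.1395 0.1594] 0.82 [274. 235.]
thread_start pt [0.5812 0.1346 0.1521] 0.65 [284. 272.]
thread_stop pt [0.5448 0.0966 0.1513] 0.81 [244. 252.]
lever_knob pt [0.5692 0.3107 0.1256] 0.69 [422. 216.]
lever_pivot pt [0.5847 0.2648 0.126 ] 0.68 [388. 238.]
marker_tip pt [0.5795 0.3361 0.0991] 0.6 [437. 213.]
marker_tip pt [0.5426 0.0971 0.1486] 0.24 [244. 250.]
machine pt [ 0.5871 -0.2364  0.0102] 0.73 [ 78. 298.]
t 3.9 p [0.4996 0.2015 0.3885] q [ 1.362e-01  9.907e-01  0.000e+00 -4.000e-04] F [ 0.8  0.8 -0.4] M [-0.05  0.02 -0.02] op 0.999 J [-0.34  0.42 -0.21  1.6   0.09  1.14  0.73]
```

View pics/w1.png

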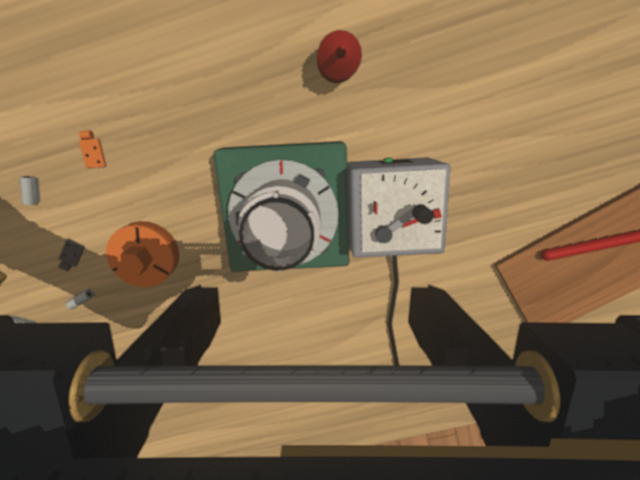

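```bash
python3 - <<'E'
from h import *
pst()
s=snap('wrist'); im=s['img'][130:290,200:470]; cv2.imwrite('pics/w2.png',cv2.resize(im,None,fx=2.9,fy=2.9,interpolation=cv2.INTER_CUBIC))
def spotw(l):
        for d in r.spot_point(s,l)[:2]: print(l,np.round(d['xyz'],4),round(d['p'],2),np.round(proj(s,np.array(d['xyz'])),1))
for l in ['pot_mouth','thread_start','thread_stop','lever_knob','lever_pivot','marker_tip']: spotw(l)
E
```

```text
t 3.9 p [0.4996 0.2015 0.3885] q [ 1.362e-01  9.907e-01  0.000e+00 -4.000e-04] F [ 0.8  0.8 -0.4] M [-0.05  0.02 -0.02] op 0.999 J [-0.34  0.42 -0.21  1.6   0.09  1.14  0.73]
pot_mouth [0.5313 0.1412 0.1633] 0.85 [269.5 242.2]
thread_start [0.5804 0.1325 0.1538] 0.72 [276.2 279.2]
thread_stop [0.5464 0.0946 0.1502] 0.61 [236.9 260.4]
lever_knob [0.5683 0.3104 0.1282] 0.97 [416.8 224.9]
lever_pivot [0.587  0.2676 0.1284] 0.87 [385.1 248.1]
lever_pivot [ 0.4984 -0.0865  0.0032] 0.56 [136.6 226.8]
marker_tip [0.582  0.1336 0.1522] 0.58 [277.6 279.6]
marker_tip [0.5822 0.3354 0.0978] 0.47 [431.6 223.3]
```

View pics/w2.png

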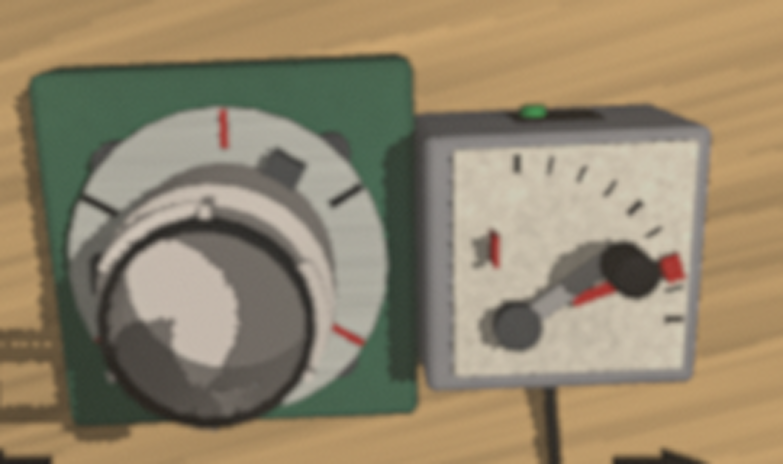

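```bash
cat > mach.py <<'E'
from h import *
from scipy.optimize import least_squares
s=snap('wrist')
f=lambda p:(p[0]/2.9+200-.3,p[1]/2.9+130-.3)
g=lambda p,z: ray(s,f(p),z)
obs=[((223,128),(-62.5+240)),((97,204),240),((346,195),120),((348,335),-62.5+120)]
P=[g(p,.077)[:2] for p,_ in obs]; A=[a for _,a in obs]
# corners base top z .055 : TL, TR, BL?, BR
print(np.round(P,4))
def res(x):
    o=[]
    for p,a in zip(P,A):
        t=np.radians(a)+x[2]; o+=list(p-x[:2]-x[3]*np.array([np.cos(t),np.sin(t)]))
    return o
q=least_squares(res,[.532,.14,0,.065]); x=q.x; print('centre',x[:2],'yaw',np.degrees(x[2]),'rad',x[3],np.round(q.fun,4))
tk=[(517,163),(550,165),(582,174),(610,187),(634,207),(654,231),(675,289),(674,319)]
piv=np.array([.587,.2675]); 
T=np.array([g(t,.0955)[:2] for t in tk])
c=least_squares(lambda c:np.hypot(*(T-c[:2]).T)-c[2],[.587,.2675,.07]); print('pivot fit',c.x)
for pv in (c.x[:2],piv):
    for n,p in [('tick',T[i]) for i in range(8)]+[('mk',g((672,266),.0955)[:2]),('mkbase',g((580,301),.0955)[:2]),('knob',g((630,271),.126)[:2])]:
        d=p-pv; a=np.degrees(np.arctan2(d[1],d[0])); print(n,np.round(p,4),'r',round(np.hypot(*d),4),'lever deg',round(180+np.degrees(x[2])-a,1))
E
python3 mach.py
```

```text
[[0.4713 0.1585]
 [0.4886 0.0928]
 [0.5153 0.2032]
 [0.5807 0.186 ]]
centre [0.53382043 0.1404453 ] yaw -13.498419941779401 rad 0.0653777239190987 [ 0.0003  0.     -0.0002 -0.0002  0.0001  0.     -0.0002  0.0001]
pivot fit [0.58829877 0.26234954 0.07194891]
tick [0.5181 0.2787] r 0.0721 lever deg -0.3
tick [0.5229 0.2922] r 0.072 lever deg 11.1
tick [0.5305 0.3047] r 0.0717 lever deg 22.7
tick [0.5394 0.3153] r 0.0721 lever deg 33.8
tick [0.5509 0.3237] r 0.0718 lever deg 45.2
tick [0.564  0.3302] r 0.072 lever deg 56.8
tick [0.5929 0.3345] r 0.0723 lever deg 80.2
tick [0.6069 0.3316] r 0.0717 lever deg 91.5
mk [0.582 0.335] r 0.0729 lever deg 71.5
mkbase [0.587  0.2925] r 0.0302 lever deg 74.0
knob [0.5683 0.3102] r 0.0518 lever deg 53.8
tick [0.5181 0.2787] r 0.0698 lever deg -4.2
tick [0.5229 0.2922] r 0.0688 lever deg 7.6
tick [0.5305 0.3047] r 0.0677 lever deg 19.9
tick [0.5394 0.3153] r 0.0675 lever deg 31.6
tick [0.5509 0.3237] r 0.0667 lever deg 43.8
tick [0.564  0.3302] r 0.0667 lever deg 56.3
tick [0.5929 0.3345] r 0.0672 lever deg 81.6
tick [0.6069 0.3316] r 0.0671 lever deg 93.7
mk [0.582 0.335] r 0.0677 lever deg 72.2
mkbase [0.587  0.2925] r 0.025 lever deg 76.4
knob [0.5683 0.3102] r 0.0466 lever deg 52.8
```

```bash
python3 - <<'E'
from h import *
to([0.5683,0.3102,0.2],22.7)
E
```

```text
MOVE [-0.0354  0.1242  0.1887] [ 0.  -0.  51.5] rows 5.995736198360997 j7 0.73
```

Call:
carry_out(commands=[[-0.0354, 0.1242, 0.18, 0, 0, 51.5], [-0.0354, 0.1242, 0.18, 0, 0, 51.5], [-0.0354, 0.1242, 0.18, 0, 0, 51.5], [-0.0354, 0.1242, 0.18, 0, 0, 51.5], [-0.0354, 0.1242, 0.18, 0, 0, 51.5], [-0.0354, 0.1242, 0.18, 0, 0, 51.5], [-0.0354, 0.1242, 0.18, 0, 0, 51.5], [-0.0354, 0.1242, 0.18, 0, 0, 51.5], [-0.0354, 0.1242, 0.21, 0, 0, 51.5], [-0.0354, 0.1242, 0.245, 0, 0, 51.5], [-0.0354, 0.1242, 0.275, 0, 0, 51.5], [-0.0354, 0.1242, 0.275, 0, 0, 51.5]])

```text
clock: 5.5
tool_pos: [0.5659, 0.3085, 0.1108]
eef_rot: [0.553, 0.833, -0.003, -0.002]
contact_force: [-0.6, 0.2, -0.1]
opening: 1.002
```

Call:
carry_out(commands=[[0, 0, 0, 0, 0, 0], [0, 0, 0, 0, 0, 0], [0, 0, 0, 0, 0, 0], [0, 0, 0, 0, 0, 0], [0, 0, 0, 0, 0, 0], [0, 0, 0, 0, 0, 0], [0, 0, 0, 0, 0, 0]], fingers=255, grip_force=10)

```text
clock: 6.2
tool_pos: [0.5683, 0.3102, 0.1138]
eef_rot: [0.554, 0.832, 0.0, 0.0]
contact_force: [-0.9, 0.3, 0.3]
opening: 0.393
```

```bash
cat >> h.py <<'E'
def arc(phi0,phi1,n=8,piv=(0.5883,0.2623),yaw0=-13.5,rot=1):
    """rows in tool frame for knob arc"""
    st=r.get_state(); Rt=R.from_quat(st['eef_rot']); b=lambda p:np.radians(180+yaw0-p)
    k=lambda p:.052*np.array([np.cos(b(p)),np.sin(b(p)),0])
    for i in range(1,n+1):
        p=phi0+(phi1-phi0)*i/n; d=Rt.inv().apply(k(p)-k(phi0)); print(f'[{d[0]:.4f}, {d[1]:.4f}, 0, 0, 0, {(p-phi0)*rot:.1f}],',end=' ')
    print()
E
python3 - <<'E'
from h import *
st=pst(); p=st['tool_pos'][:2]-np.array([.5883,.2623]); print(np.hypot(*p),180-13.5-np.degrees(np.arctan2(p[1],p[0])))
arc(53.8,0)
s=snap('wrist'); cv2.imwrite('pics/w3.png',s['img'])
E
```

```text
t 6.2 p [0.5683 0.3102 0.1138] q [0.5541 0.8325 0.     0.    ] F [-0.9  0.3  0.3] M [-0.04  0.03 -0.03] op 0.393 J [-0.59  0.87  0.04  1.6  -0.05  0.67 -0.13]
0.051899663478497574 53.86469476322651
[-0.0004, -0.0061, 0, 0, 0, -6.7], [-0.0014, -0.0121, 0, 0, 0, -13.5], [-0.0032, -0.0179, 0, 0, 0, -20.2], [-0.0056, -0.0235, 0, 0, 0, -26.9], [-0.0087, -0.0288, 0, 0, 0, -33.6], [-0.0124, -0.0337, 0, 0, 0, -40.3], [-0.0166, -0.0381, 0, 0, 0, -47.1], [-0.0213, -0.0420, 0, 0, 0, -53.8],
```

View pics/w3.png

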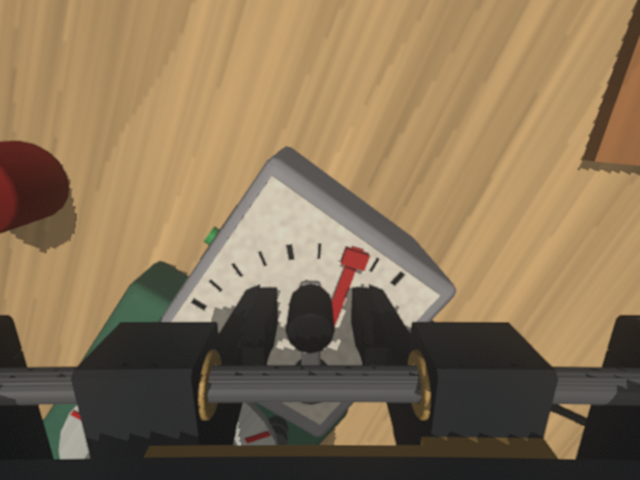

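Call:
carry_out(commands=[[0, 0, 0, 0, 0, 0], [0, 0, 0, 0, 0, 0], [0, 0, 0, 0, 0, 0], [0, 0, 0, 0, 0, 0]])

```text
clock: 6.65
tool_pos: [0.5679, 0.3102, 0.1136]
eef_rot: [0.554, 0.832, -0.0, -0.0]
contact_force: [-1.6, 0.0, 1.1]
opening: 0.223
```

Call:
carry_out(commands=[[-0.0004, -0.0061, 0, 0, 0, -6.7], [-0.0014, -0.0121, 0, 0, 0, -13.5], [-0.0032, -0.0179, 0, 0, 0, -20.2], [-0.0056, -0.0235, 0, 0, 0, -26.9], [-0.0087, -0.0288, 0, 0, 0, -33.6], [-0.0124, -0.0337, 0, 0, 0, -40.3], [-0.0166, -0.0381, 0, 0, 0, -47.1], [-0.0213, -0.042, 0, 0, 0, -53.8], [-0.0213, -0.042, 0, 0, 0, -53.8], [-0.0213, -0.042, 0, 0, 0, -53.8], [-0.0213, -0.042, 0, 0, 0, -53.8]])

```text
clock: 7.75
tool_pos: [0.5371, 0.2749, 0.1136]
eef_rot: [0.118, 0.993, -0.0, -0.001]
contact_force: [-3.9, 1.0, 0.3]
opening: 0.223
```

```bash
python3 - <<'E'
from h import *
st=pst(); p=st['tool_pos'][:2]-np.array([.5883,.2623]); print(np.hypot(*p),180-13.5-np.degrees(np.arctan2(p[1],p[0])))
s=snap('wrist'); cv2.imwrite('pics/w4.png',s['img'])
E
```

```text
t 7.75 p [0.5371 0.2749 0.1136] q [ 1.181e-01  9.930e-01 -0.000e+00 -5.000e-04] F [-3.9  1.   0.3] M [0.34 0.75 0.09] op 0.223 J [-0.43  0.83 -0.21  1.73  0.27  0.61  0.53]
0.052721152679570504 0.34843028995587133
```

View pics/w4.png

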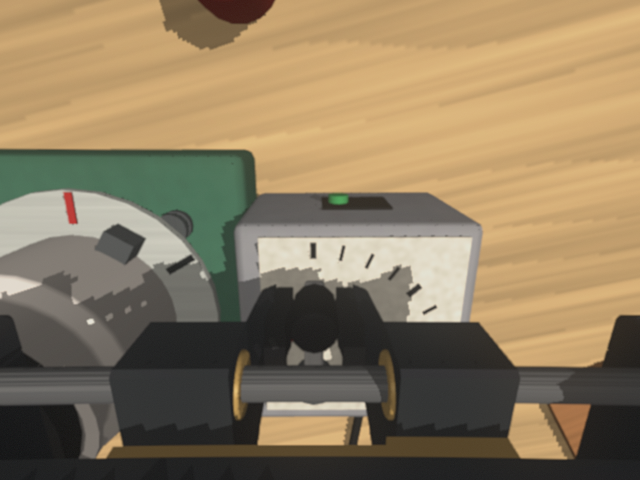

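Call:
carry_out(commands=[[0, 0, 0, 0, 0, 0], [0, 0, 0, 0, 0, 0], [0, 0, 0, 0, 0, 0], [0, 0, -0.03, 0, 0, 0], [0, 0, -0.08, 0, 0, 0], [0, 0, -0.13, 0, 0, 0], [0, 0, -0.18, 0, 0, 0], [0, 0, -0.23, 0, 0, 0], [0, 0, -0.28, 0, 0, 0], [0, 0, -0.28, 0, 0, 0]], fingers=0)

```text
clock: 8.8
tool_pos: [0.541, 0.2761, 0.4017]
eef_rot: [0.118, 0.993, 0.005, 0.006]
contact_force: [0.1, 0.6, -0.3]
opening: 1.001
```

```bash
python3 - <<'E'
from h import *
pst()
s=snap('wrist'); cv2.imwrite('pics/w5.png',s['img'])
for n,l in (('lever_knob',.126),):
    for d in r.spot_point(s,n)[:1]:
        p=np.array(d['xyz'])[:2]-[.5883,.2623]; print(d, 'lever',180-13.5-np.degrees(np.arctan2(p[1],p[0])))
to([0.5,-0.24,0.39],90)
E
```

```text
t 8.8 p [0.541  0.2761 0.4017] q [0.1184 0.9929 0.0048 0.0062] F [ 0.1  0.6 -0.3] M [-0.02 -0.03 -0.  ] op 1.001 J [-0.39  0.52 -0.29  1.38  0.15  1.25  0.65]
{'xyz': [0.5379, 0.2756, 0.1254], 'p': 0.55} lever 1.2827260426157068
MOVE [-0.0831 -0.5089  0.0043] [  0.09   0.17 -13.56] rows 10.312465683922456 j7 0.65
```

View pics/w5.png

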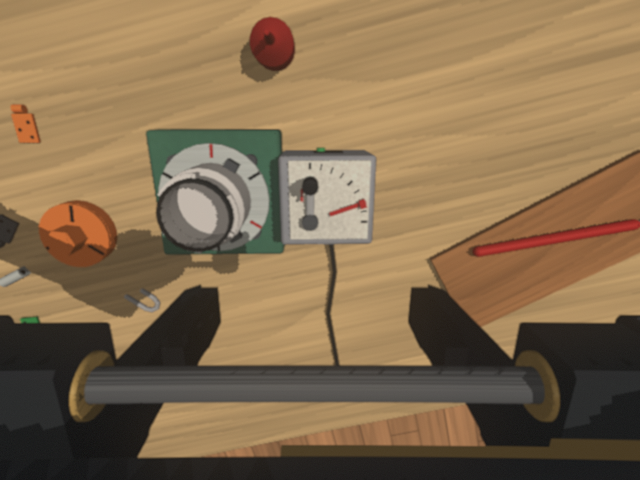

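```bash
python3 - <<'E'
from h import *
pst()
s=snap('wrist'); im=s['img']; cv2.imwrite('pics/w6.png',cv2.resize(im[140:260,270:390],None,fx=5,fy=5,interpolation=cv2.INTER_CUBIC))
m=(im[:,:,2].astype(int)>130)&(im[:,:,1]<70)&(im[:,:,0]<70); v,u=np.nonzero(m[150:250,310:380]); v+=150;u+=310
P=np.array([ray(s,(a,b),.0955)[:2] for a,b in zip(u,v)]); d=P-[.5883,.2623]; rr=np.hypot(*d.T); a=180-13.5-np.degrees(np.arctan2(d[:,1],d[:,0]))
for lo,hi in((.02,.04),(.04,.06),(.06,.08)):
    k=(rr>lo)&(rr<hi); print(lo,k.sum(),np.median(a[k]),a[k].mean())
E
```

```text
t 8.9 p [0.5385 0.2742 0.395 ] q [1.181e-01 9.930e-01 8.000e-04 1.500e-03] F [ 0.2  0.3 -1. ] M [-0.01  0.03  0.03] op 1.0 J [-0.39  0.52 -0.29  1.39  0.15  1.24  0.65]
0.02 18 69.11495198084688 69.09353269799809
0.04 32 69.59516685365311 69.57975903916943
0.06 51 70.35928134435709 70.37339098474456
```

View pics/w6.png

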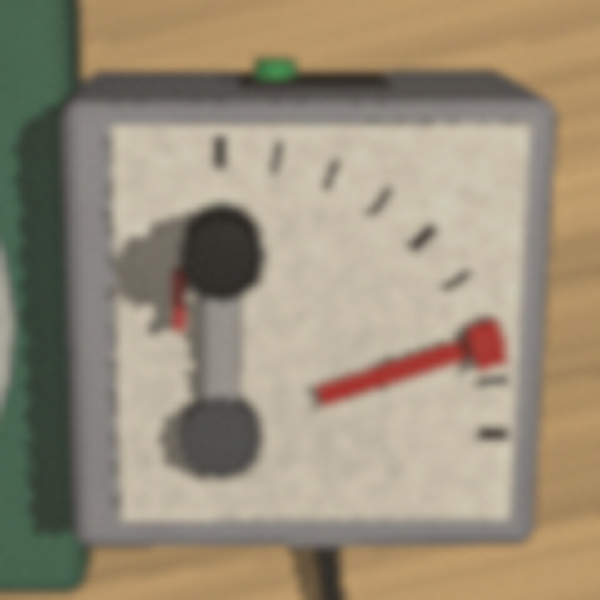

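Call:
carry_out(commands=[[-0.083, -0.509, 0.0, 0, 0, -13.5], [-0.083, -0.509, 0.0, 0, 0, -13.5], [-0.083, -0.509, 0.0, 0, 0, -13.5], [-0.083, -0.509, 0.0, 0, 0, -13.5], [-0.083, -0.509, 0.0, 0, 0, -13.5], [-0.083, -0.509, 0.0, 0, 0, -13.5], [-0.083, -0.509, 0.0, 0, 0, -13.5], [-0.083, -0.509, 0.0, 0, 0, -13.5], [-0.083, -0.509, 0.0, 0, 0, -13.5], [-0.083, -0.509, 0.0, 0, 0, -13.5], [-0.083, -0.509, 0.0, 0, 0, -13.5], [-0.083, -0.509, 0.0, 0, 0, -13.5]])

```text
clock: 10.15
tool_pos: [0.498, -0.243, 0.3916]
eef_rot: [0.003, 1.0, 0.0, -0.002]
contact_force: [-0.5, 0.9, -0.3]
opening: 0.999
```

Call:
carry_out(commands=[[0, 0, 0, 0, 0, 0], [0, 0, 0, 0, 0, 0], [0, 0, 0, 0, 0, 0]])

```text
clock: 10.45
tool_pos: [0.5002, -0.2377, 0.3937]
eef_rot: [-0.002, 1.0, 0.0, 0.0]
contact_force: [-0.4, 0.5, 0.5]
opening: 1.001
```

```bash
python3 - <<'E'
from h import *
pst()
s=snap('wrist'); cv2.imwrite('pics/w7.png',s['img'][:330])
for l in ['knuckle0_mid','leaf_mid','padlock','lid_knob','lid_lug']:
  for d in r.spot_point(s,l)[:6]: print(l,np.round(d['xyz'],4),round(d['p'],2),np.round(proj(s,np.array(d['xyz']))))
E
```

```text
t 10.45 p [ 0.5002 -0.2377  0.3937] q [-1.9e-03  1.0e+00  5.0e-04  0.0e+00] F [-0.4  0.5  0.5] M [0.   0.05 0.01] op 1.001 J [ 0.53  0.44 -0.28  1.54  0.13  1.17  1.81]
knuckle0_mid [ 0.4031 -0.2143  0.0114] 0.76 [331. 109.]
leaf_mid [ 0.3761 -0.1084 -0.0008] 0.95 [406.  89.]
leaf_mid [ 0.5171 -0.2167  0.0052] 0.71 [327. 189.]
leaf_mid [ 0.6904 -0.2618  0.0035] 0.56 [299. 290.]
padlock [ 0.5137 -0.3591 -0.0011] 0.75 [235. 185.]
padlock [ 0.5189 -0.2202  0.0018] 0.53 [325. 190.]
lid_knob [ 0.5457 -0.0979  0.0399] 0.59 [409. 213.]
lid_lug [ 0.5007 -0.0849  0.0042] 0.56 [415. 178.]
```

View pics/w7.png

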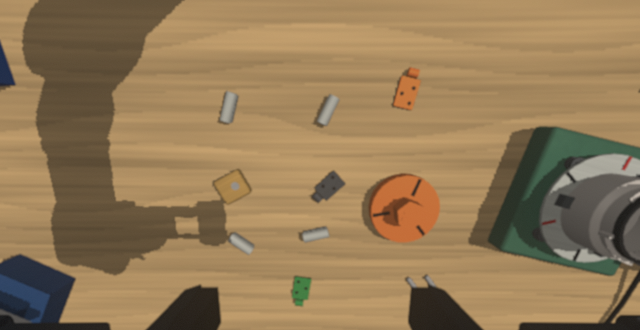

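```bash
cat >> h.py <<'E'
def seg(s,uv,half=28,satmax=75,z=.012,vmin=0,vmax=256):
    im=s['img']; hsv=cv2.cvtColor(im,cv2.COLOR_BGR2HSV); u,v=map(int,uv)
    m=((hsv[:,:,1]<satmax)&(hsv[:,:,2]>=vmin)&(hsv[:,:,2]<vmax)).astype(np.uint8)
    w=np.zeros_like(m); w[max(0,v-half):v+half,max(0,u-half):u+half]=1; m*=w
    n,lab,stt,cen=cv2.connectedComponentsWithStats(m)
    if n<2: print('none'); return
    k=1+np.argmax(stt[1:,4]); vv,uu=np.nonzero(lab==k)
    P=np.array([ray(s,(a,b),z)[:2] for a,b in zip(uu,vv)])
    (c,sz,a)=cv2.minAreaRect((P*1000).astype(np.float32)); 
    if sz[0]<sz[1]: sz=sz[::-1]; a=a+90
    print('px',np.round(cen[k]),'n',stt[k,4],'c',np.round(np.array(c)/1000,4),'mean',np.round(P.mean(0),4),'size',np.round(sz,1),'ang',round(a%180,1)); return np.array(c)/1000,a%180
E
python3 - <<'E'
from h import *
s=snap('wrist'); im=s['img']
cv2.imwrite('pics/w8.png',cv2.resize(im[60:310,200:450],None,fx=2.4,fy=2.4,interpolation=cv2.INTER_CUBIC))
hsv=cv2.cvtColor(im,cv2.COLOR_BGR2HSV)
for p in [(229,107),(327,110),(314,234),(241,243),(327,186)]: print(p,hsv[p[1],p[0]]); seg(s,p,satmax=80)
E
```

```text
(229, 107) [ 26  23 169]
px [230. 108.] n 413 c [ 0.402  -0.3578] mean [ 0.4015 -0.3577] size [41.9 18.6] ang 162.4
(327, 110) [ 22  24 162]
px [329. 110.] n 378 c [ 0.4039 -0.2188] mean [ 0.4039 -0.2186] size [42.3 16.8] ang 152.8
(314, 234) [ 26  23 166]
px [317. 234.] n 303 c [ 0.5878 -0.2356] mean [ 0.5878 -0.2354] size [42.5 18.9] ang 103.8
(241, 243) [ 22  21 178]
px [243. 243.] n 318 c [ 0.603  -0.3528] mean [ 0.603  -0.3527] size [42.6 20.7] ang 53.8
(327, 186) [17 29 79]
px [329. 187.] n 517 c [ 0.5149 -0.2182] mean [ 0.5129 -0.2166] size [49.  26.8] ang 135.3
```

View pics/w8.png

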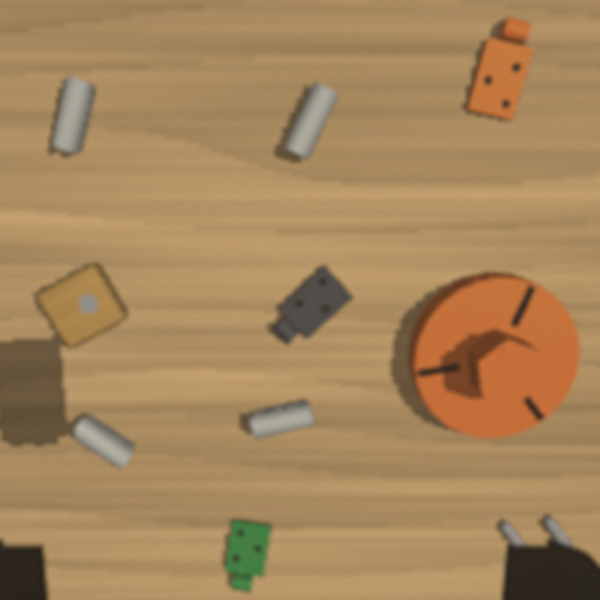

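```bash
cat >> h.py <<'E'
def plan(wps,start=None):
    """wps: list of (pos,yaw). prints delta of each in frame of previous waypoint"""
    st=r.get_state(); Rt=R.from_quat(st['eef_rot']); p=np.array(st['tool_pos'])
    for pos,yaw in wps:
        pos=np.array(pos,float); d=Rt.inv().apply(pos-p); w=np.zeros(3)
        y=Rt.as_matrix()[:,1]; cur=np.degrees(np.arctan2(y[1],y[0]))
        if yaw is None: yaw=cur
        dy=(yaw-cur+90)%180-90; a=np.radians(cur+dy); Y=np.array([np.cos(a),np.sin(a),0]); Z=np.array([0,0,-1.]); X=np.cross(Y,Z)
        Rn=R.from_matrix(np.c_[X,Y,Z]); w=np.degrees((Rt.inv()*Rn).as_rotvec())
        print('->',pos,'d',np.round(d,4),'w',np.round(w,1),'rows %.1f'%max(np.linalg.norm(d)/.05,np.linalg.norm(w)/8.59)); p=pos; Rt=Rn
POT=np.array([.5338,.1404])
E
python3 - <<'E'
from h import *
plan([([.404,-.219,.2],63)])
E
```

```text
-> [ 0.404 -0.219  0.2  ] d [0.0957 0.0209 0.1938] w [ 0.  0. 27.] rows 4.3
```

Call:
carry_out(commands=[[0.0957, 0.0209, 0.1938, 0, 0, 27], [0.0957, 0.0209, 0.1938, 0, 0, 27], [0.0957, 0.0209, 0.1938, 0, 0, 27], [0.0957, 0.0209, 0.1938, 0, 0, 27], [0.0957, 0.0209, 0.1938, 0, 0, 27], [0.0957, 0.0209, 0.1938, 0, 0, 27], [0.0957, 0.0209, 0.1938, 0, 0, 27], [0.0957, 0.0209, 0.1938, 0, 0, 27]], fingers=125)

```text
clock: 11.6
tool_pos: [0.4061, -0.2197, 0.2011]
eef_rot: [0.233, 0.972, -0.0, 0.002]
contact_force: [-0.6, -0.9, 0.2]
opening: 0.51
```

```bash
cat > ref.py <<'E'
import sys
from h import *
# usage: ref.py x y z  nextx nexty nextyaw [vmax]
a=list(map(float,sys.argv[1:]))
pst(); s=snap('wrist'); uv=proj(s,np.array([a[0],a[1],.012])); 
cv2.imwrite('pics/ref_%d.png'%(s['st']['clock']*100),s['img']); print('ref_%d.png'%(s['st']['clock']*100),uv)
c,ang=seg(s,uv,half=65,satmax=80,vmin=int(a[6]) if len(a)>6 else 120,z=a[2])
yaw=ang+90
plan([([*c,.15],yaw),([*c,.004],yaw),([*c,.23],yaw),([*POT,.23],yaw),([*POT,.163],yaw),([*POT,.23],yaw),([a[3],a[4],.2],a[5])])
E
python3 ref.py .404 -.219 .012 .402 -.358 72
```

```text
t 11.6 p [ 0.4061 -0.2197  0.2011] q [ 2.334e-01  9.724e-01 -2.000e-04  2.000e-03] F [-0.6 -0.9  0.2] M [ 0.   -0.06 -0.01] op 0.51 J [ 0.48  0.54 -0.13  2.09  0.14  0.51  1.35]
ref_1160.png [313.36284702 205.96730303]
px [315. 207.] n 618 c [ 0.4051 -0.2178] mean [ 0.4054 -0.2179] size [41.9 13.9] ang 153.0
-> [ 0.40512509 -0.21776926  0.15      ] d [0.0017 0.0013 0.0511] w [ 0.   0.2 -0. ] rows 1.0
-> [ 0.40512509 -0.21776926  0.004     ] d [0.    0.    0.146] w [0. 0. 0.] rows 2.9
-> [ 0.40512509 -0.21776926  0.23      ] d [ 0.     0.    -0.226] w [0. 0. 0.] rows 4.5
-> [0.5338 0.1404 0.23  ] d [0.0476 0.3776 0.    ] w [0. 0. 0.] rows 7.6
-> [0.5338 0.1404 0.163 ] d [0.    0.    0.067] w [0. 0. 0.] rows 1.3
-> [0.5338 0.1404 0.23  ] d [ 0.     0.    -0.067] w [0. 0. 0.] rows 1.3
-> [ 0.402 -0.358  0.2  ] d [-0.1084 -0.504   0.03  ] w [ 0.  0. -9.] rows 10.3
```

Call:
carry_out(commands=[[0, 0.001, 0.05, 0, 0, 0], [0, 0.001, 0.1, 0, 0, 0], [0, 0.001, 0.14, 0, 0, 0], [0, 0.001, 0.17, 0, 0, 0], [0, 0.001, 0.19, 0, 0, 0], [0, 0.001, 0.196, 0, 0, 0], [0, 0.001, 0.196, 0, 0, 0], [0, 0.001, 0.196, 0, 0, 0]])

```text
clock: 12.45
tool_pos: [0.4079, -0.2203, 0.0065]
eef_rot: [0.233, 0.972, -0.0, -0.001]
contact_force: [-1.0, 0.2, -1.4]
opening: 0.507
```

Call:
carry_out(commands=[[0, 0, 0, 0, 0, 0], [0, 0, 0, 0, 0, 0], [0, 0, 0, 0, 0, 0], [0, 0, 0, 0, 0, 0], [0, 0, 0, 0, 0, 0], [0, 0, -0.02, 0, 0, 0], [0, 0, -0.06, 0, 0, 0], [0, 0, -0.11, 0, 0, 0], [0, 0, -0.16, 0, 0, 0], [0, 0, -0.21, 0, 0, 0], [0, 0, -0.226, 0, 0, 0]], fingers=255, grip_force=25)

```text
clock: 13.55
tool_pos: [0.4086, -0.2198, 0.2367]
eef_rot: [0.234, 0.972, -0.0, 0.001]
contact_force: [1.0, -0.2, -1.0]
opening: 0.174
```

Call:
carry_out(commands=[[0.0525, 0.3776, 0, 0, 0, 0], [0.0525, 0.3776, 0, 0, 0, 0], [0.0525, 0.3776, 0, 0, 0, 0], [0.0525, 0.3776, 0, 0, 0, 0], [0.0525, 0.3776, 0, 0, 0, 0], [0.0525, 0.3776, 0, 0, 0, 0], [0.0525, 0.3776, 0, 0, 0, 0], [0.0525, 0.3776, 0, 0, 0, 0], [0.0525, 0.3776, 0, 0, 0, 0], [0.0525, 0.3776, 0.03, 0, 0, 0], [0.0525, 0.3776, 0.06, 0, 0, 0], [0.0525, 0.3776, 0.072, 0, 0, 0]])

```text
clock: 14.75
tool_pos: [0.5293, 0.1383, 0.1577]
eef_rot: [0.234, 0.972, -0.002, -0.005]
contact_force: [-0.2, 0.4, -0.4]
opening: 0.174
```

Call:
carry_out(commands=[[0, 0, 0, 0, 0, 0]])

```text
clock: 14.85
tool_pos: [0.5299, 0.139, 0.1587]
eef_rot: [0.234, 0.972, -0.001, -0.004]
contact_force: [-0.5, 0.6, -0.1]
opening: 0.175
```

```bash
python3 - <<'E'
from h import *
pst(); s=snap('wrist'); cv2.imwrite('pics/p1.png',s['img'])
plan([([.402,-.358,.23],72)])
E
```

```text
t 14.85 p [0.5299 0.139  0.1587] q [ 0.2337  0.9723 -0.0015 -0.0041] F [-0.5  0.6 -0.1] M [-0.01 -0.01  0.04] op 0.175 J [ 0.02  0.77 -0.61  1.86  0.63  0.73  0.15]
-> [ 0.402 -0.358  0.23 ] d [-0.111  -0.5022 -0.0693] w [-0.1 -0.3 -9. ] rows 10.4
```

View pics/p1.png

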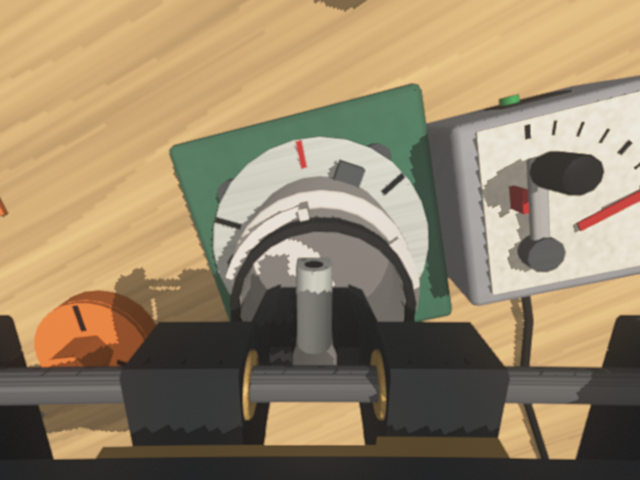

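Call:
carry_out(commands=[[0, 0, 0, 0, 0, 0], [0, 0, 0, 0, 0, 0], [0, 0, -0.04, 0, 0, 0], [0, 0, -0.07, 0, 0, 0]], fingers=170)

```text
clock: 15.3
tool_pos: [0.5318, 0.1408, 0.2323]
eef_rot: [0.233, 0.972, 0.001, -0.002]
contact_force: [1.2, -0.5, 1.2]
opening: 0.334
```

Call:
carry_out(commands=[[-0.11, -0.502, 0.02, 0, 0, -9], [-0.11, -0.502, 0.02, 0, 0, -9], [-0.11, -0.502, 0.02, 0, 0, -9], [-0.11, -0.502, 0.02, 0, 0, -9], [-0.11, -0.502, 0.02, 0, 0, -9], [-0.11, -0.502, 0.02, 0, 0, -9], [-0.11, -0.502, 0.02, 0, 0, -9], [-0.11, -0.502, 0.02, 0, 0, -9], [-0.11, -0.502, 0.02, 0, 0, -9], [-0.11, -0.502, 0.02, 0, 0, -9], [-0.11, -0.502, 0.02, 0, 0, -9], [-0.11, -0.502, 0.02, 0, 0, -9]], fingers=125)

```text
clock: 16.5
tool_pos: [0.4005, -0.3594, 0.2105]
eef_rot: [0.159, 0.987, -0.0, -0.002]
contact_force: [-0.5, 0.6, -0.2]
opening: 0.509
```

Call:
carry_out(commands=[[0, 0, 0, 0, 0, 0], [0, 0, 0, 0, 0, 0]])

```text
clock: 16.7
tool_pos: [0.403, -0.3542, 0.211]
eef_rot: [0.154, 0.988, 0.001, -0.002]
contact_force: [0.5, -0.2, 0.2]
opening: 0.509
```

```bash
python3 ref.py .402 -.358 .012 .588 -.2355 14
```

```text
t 16.7 p [ 0.403  -0.3542  0.211 ] q [ 1.543e-01  9.880e-01  6.000e-04 -1.900e-03] F [ 0.5 -0.2  0.2] M [-0.   -0.02 -0.02] op 0.509 J [ 1.09  0.71 -0.78  1.84  0.65  0.87  1.26]
ref_1670.png [309.82665589 207.51600384]
px [310. 207.] n 569 c [ 0.402  -0.3579] mean [ 0.4022 -0.3574] size [43.1 14.8] ang 163.1
-> [ 0.40195139 -0.35791968  0.15      ] d [-0.0004 -0.0036  0.0609] w [ 0.  -0.2 -0.9] rows 1.2
-> [ 0.40195139 -0.35791968  0.004     ] d [0.    0.    0.146] w [0. 0. 0.] rows 2.9
-> [ 0.40195139 -0.35791968  0.23      ] d [ 0.     0.    -0.226] w [0. 0. 0.] rows 4.5
-> [0.5338 0.1404 0.23  ] d [0.0184 0.5151 0.    ] w [0. 0. 0.] rows 10.3
-> [0.5338 0.1404 0.163 ] d [0.    0.    0.067] w [0. 0. 0.] rows 1.3
-> [0.5338 0.1404 0.23  ] d [ 0.     0.    -0.067] w [0. 0. 0.] rows 1.3
-> [ 0.588  -0.2355  0.2   ] d [-0.1609 -0.344   0.03  ] w [ 0.   0.  59.1] rows 7.6
```

Call:
carry_out(commands=[[0, -0.0036, 0.05, 0, 0, 0], [0, -0.0036, 0.1, 0, 0, 0], [0, -0.0036, 0.14, 0, 0, 0], [0, -0.0036, 0.18, 0, 0, 0], [0, -0.0036, 0.2, 0, 0, 0], [0, -0.0036, 0.207, 0, 0, 0], [0, -0.0036, 0.207, 0, 0, 0], [0, -0.0036, 0.207, 0, 0, 0]])

```text
clock: 17.55
tool_pos: [0.4008, -0.3597, 0.0044]
eef_rot: [0.156, 0.988, -0.0, -0.001]
contact_force: [-0.3, 0.3, 0.1]
opening: 0.508
```

Call:
carry_out(commands=[[0, 0, 0, 0, 0, 0], [0, 0, 0, 0, 0, 0], [0, 0, 0, 0, 0, 0], [0, 0, 0, 0, 0, 0], [0, 0, 0, 0, 0, 0], [0, 0, -0.02, 0, 0, 0], [0, 0, -0.06, 0, 0, 0], [0, 0, -0.11, 0, 0, 0], [0, 0, -0.16, 0, 0, 0], [0, 0, -0.21, 0, 0, 0], [0, 0, -0.226, 0, 0, 0]], fingers=255, grip_force=25)

```text
clock: 18.65
tool_pos: [0.4028, -0.3607, 0.2341]
eef_rot: [0.156, 0.988, -0.001, 0.001]
contact_force: [0.9, 0.5, -1.6]
opening: 0.179
```

Call:
carry_out(commands=[[0.0184, 0.5151, 0, 0, 0, 0], [0.0184, 0.5151, 0, 0, 0, 0], [0.0184, 0.5151, 0, 0, 0, 0], [0.0184, 0.5151, 0, 0, 0, 0], [0.0184, 0.5151, 0, 0, 0, 0], [0.0184, 0.5151, 0, 0, 0, 0], [0.0184, 0.5151, 0, 0, 0, 0], [0.0184, 0.5151, 0, 0, 0, 0], [0.0184, 0.5151, 0, 0, 0, 0], [0.0184, 0.5151, 0, 0, 0, 0], [0.0184, 0.5151, 0, 0, 0, 0], [0.0184, 0.5151, 0, 0, 0, 0]])

```text
clock: 19.85
tool_pos: [0.542, 0.1388, 0.2291]
eef_rot: [0.154, 0.988, 0.001, -0.003]
contact_force: [-0.7, -0.5, -0.1]
opening: 0.179
```

```bash
python3 - <<'E'
from h import *
pst(); s=snap('wrist'); cv2.imwrite('pics/p2.png',s['img'])
plan([([*POT,.23],None),([*POT,.163],None),([*POT,.23],None),([.588,-.2355,.2],14)])
E
```

```text
t 19.85 p [0.542  0.1388 0.2291] q [ 0.154   0.9881  0.0012 -0.0026] F [-0.7 -0.5 -0.1] M [-0.04 -0.03  0.  ] op 0.179 J [ 0.09  0.7  -0.73  1.76  0.57  0.91  0.38]
-> [0.5338 0.1404 0.23  ] d [ 0.0091  0.0022 -0.0012] w [-0.1 -0.3 -0. ] rows 0.2
-> [0.5338 0.1404 0.163 ] d [0.    0.    0.067] w [0. 0. 0.] rows 1.3
-> [0.5338 0.1404 0.23  ] d [ 0.     0.    -0.067] w [0. 0. 0.] rows 1.3
-> [ 0.588  -0.2355  0.2   ] d [-0.1671 -0.341   0.03  ] w [ 0.   0.  58.1] rows 7.6
```

View pics/p2.png

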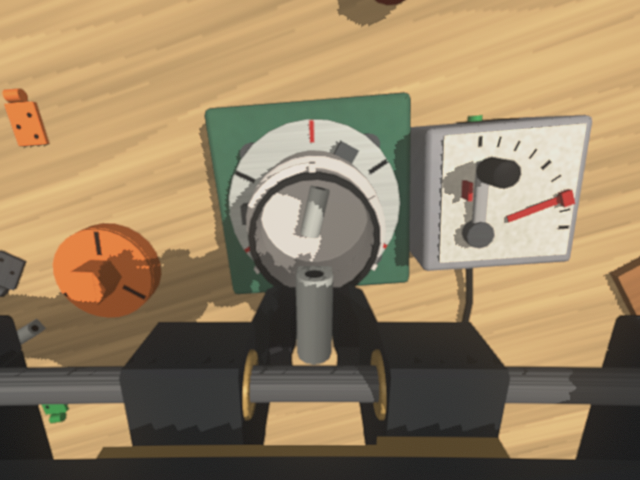

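Call:
carry_out(commands=[[0.005, 0.001, 0.03, 0, 0, 0], [0.005, 0.001, 0.06, 0, 0, 0], [0.005, 0.001, 0.067, 0, 0, 0], [0.005, 0.001, 0.067, 0, 0, 0]])

```text
clock: 20.3
tool_pos: [0.5369, 0.1354, 0.1613]
eef_rot: [0.158, 0.987, -0.001, -0.004]
contact_force: [0.4, 0.7, 0.2]
opening: 0.177
```

Call:
carry_out(commands=[[0, 0, 0, 0, 0, 0], [0, 0, 0, 0, 0, 0], [0, 0, -0.04, 0, 0, 0], [0, 0, -0.067, 0, 0, 0]], fingers=170)

```text
clock: 20.7
tool_pos: [0.5383, 0.1384, 0.2316]
eef_rot: [0.156, 0.988, 0.001, -0.002]
contact_force: [0.7, -0.3, 0.8]
opening: 0.332
```

Call:
carry_out(commands=[[-0.167, -0.341, 0.03, 0, 0, 58], [-0.167, -0.341, 0.03, 0, 0, 58], [-0.167, -0.341, 0.03, 0, 0, 58], [-0.167, -0.341, 0.03, 0, 0, 58], [-0.167, -0.341, 0.03, 0, 0, 58], [-0.167, -0.341, 0.03, 0, 0, 58], [-0.167, -0.341, 0.03, 0, 0, 58], [-0.167, -0.341, 0.03, 0, 0, 58], [-0.167, -0.341, 0.03, 0, 0, 58], [-0.167, -0.341, 0.03, 0, 0, 58], [-0.167, -0.341, 0.03, 0, 0, 58], [-0.167, -0.341, 0.03, 0, 0, 58]], fingers=125)

```text
clock: 21.9
tool_pos: [0.5916, -0.2358, 0.1992]
eef_rot: [0.614, 0.789, -0.0, -0.002]
contact_force: [0.5, -0.2, -0.3]
opening: 0.51
```

Call:
carry_out(commands=[[0, 0, 0, 0, 0, 0], [0, 0, 0, 0, 0, 0]])

```text
clock: 22.1
tool_pos: [0.5913, -0.2371, 0.1987]
eef_rot: [0.615, 0.788, -0.001, -0.002]
contact_force: [0.6, -0.4, 0.0]
opening: 0.508
```

```bash
python3 ref.py .588 -.2355 .012 .603 -.353 144
```

```text
t 22.1 p [ 0.5913 -0.2371  0.1987] q [ 0.6151  0.7884 -0.0009 -0.0022] F [ 0.6 -0.4  0. ] M [-0.06 -0.    0.  ] op 0.508 J [ 0.56  0.78 -0.46  1.55  0.41  0.91  0.2 ]
ref_2210.png [311.93856459 207.65759503]
px [312. 207.] n 641 c [ 0.589  -0.2355] mean [ 0.5881 -0.2351] size [42.7 15.4] ang 103.7
-> [ 0.58902405 -0.23550356  0.15      ] d [ 0.0022 -0.0015  0.0486] w [-0.2 -0.1  0.4] rows 1.0
-> [ 0.58902405 -0.23550356  0.004     ] d [0.    0.    0.146] w [0. 0. 0.] rows 2.9
-> [ 0.58902405 -0.23550356  0.23      ] d [ 0.     0.    -0.226] w [0. 0. 0.] rows 4.5
-> [0.5338 0.1404 0.23  ] d [0.3783 0.0351 0.    ] w [0. 0. 0.] rows 7.6
-> [0.5338 0.1404 0.163 ] d [0.    0.    0.067] w [0. 0. 0.] rows 1.3
-> [0.5338 0.1404 0.23  ] d [ 0.     0.    -0.067] w [0. 0. 0.] rows 1.3
-> [ 0.603 -0.353  0.2  ] d [-0.4958 -0.0492  0.03  ] w [ 0.   0.  49.7] rows 10.0
```

Call:
carry_out(commands=[[0.002, -0.0015, 0.05, 0, 0, 0], [0.002, -0.0015, 0.1, 0, 0, 0], [0.002, -0.0015, 0.14, 0, 0, 0], [0.002, -0.0015, 0.17, 0, 0, 0], [0.002, -0.0015, 0.19, 0, 0, 0], [0.002, -0.0015, 0.195, 0, 0, 0], [0.002, -0.0015, 0.195, 0, 0, 0], [0.002, -0.0015, 0.195, 0, 0, 0]])

```text
clock: 22.95
tool_pos: [0.5893, -0.2363, 0.0047]
eef_rot: [0.616, 0.788, -0.001, -0.001]
contact_force: [0.2, 0.1, -0.6]
opening: 0.512
```

Call:
carry_out(commands=[[0, 0, 0, 0, 0, 0], [0, 0, 0, 0, 0, 0], [0, 0, 0, 0, 0, 0], [0, 0, 0, 0, 0, 0], [0, 0, 0, 0, 0, 0], [0, 0, -0.02, 0, 0, 0], [0, 0, -0.06, 0, 0, 0], [0, 0, -0.11, 0, 0, 0], [0, 0, -0.16, 0, 0, 0], [0, 0, -0.21, 0, 0, 0], [0, 0, -0.226, 0, 0, 0]], fingers=255)

```text
clock: 24.05
tool_pos: [0.592, -0.2366, 0.2353]
eef_rot: [0.616, 0.788, 0.001, 0.002]
contact_force: [1.0, -0.1, -0.8]
opening: 0.178
```

Call:
carry_out(commands=[[0.3783, 0.035, 0, 0, 0, 0], [0.3783, 0.035, 0, 0, 0, 0], [0.3783, 0.035, 0, 0, 0, 0], [0.3783, 0.035, 0, 0, 0, 0], [0.3783, 0.035, 0, 0, 0, 0], [0.3783, 0.035, 0, 0, 0, 0], [0.3783, 0.035, 0, 0, 0, 0], [0.3783, 0.035, 0, 0, 0, 0], [0.3783, 0.035, 0, 0, 0, 0], [0.3783, 0.035, 0, 0, 0, 0], [0.3783, 0.035, 0, 0, 0, 0]])

```text
clock: 25.15
tool_pos: [0.532, 0.1371, 0.2299]
eef_rot: [0.617, 0.787, -0.002, -0.002]
contact_force: [0.7, 0.5, 0.1]
opening: 0.178
```

```bash
python3 - <<'E'
from h import *
pst(); s=snap('wrist'); cv2.imwrite('pics/p3.png',s['img'])
plan([([*POT,.23],None),([*POT,.163],None),([*POT,.23],None),([.603,-.353,.2],144)])
E
```

```text
t 25.15 p [0.532  0.1371 0.2299] q [ 0.6166  0.7873 -0.0018 -0.0019] F [0.7 0.5 0.1] M [-0.1  -0.02 -0.01] op 0.178 J [-0.06  0.63 -0.45  1.79  0.36  0.81 -0.45]
-> [0.5338 0.1404 0.23  ] d [ 0.003   0.0025 -0.0001] w [-0.3 -0.  -0. ] rows 0.1
-> [0.5338 0.1404 0.163 ] d [0.    0.    0.067] w [0. 0. 0.] rows 1.3
-> [0.5338 0.1404 0.23  ] d [ 0.     0.    -0.067] w [0. 0. 0.] rows 1.3
-> [ 0.603 -0.353  0.2  ] d [-0.4956 -0.0507  0.03  ] w [ 0.   0.  49.8] rows 10.0
```

View pics/p3.png

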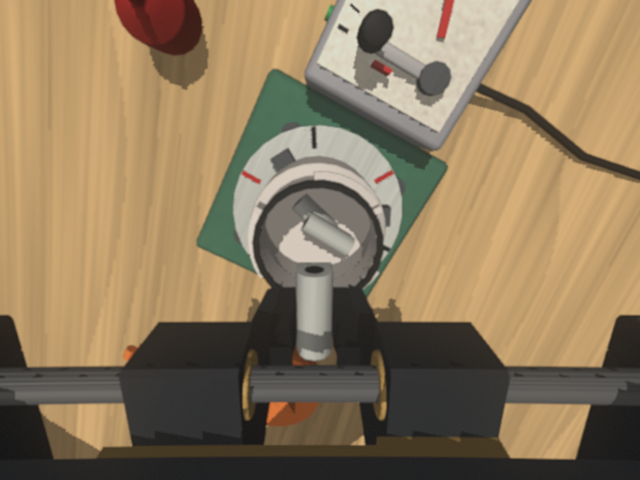

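Call:
carry_out(commands=[[0.001, 0.001, 0.03, 0, 0, 0], [0.001, 0.001, 0.06, 0, 0, 0], [0.001, 0.001, 0.067, 0, 0, 0], [0.001, 0.001, 0.067, 0, 0, 0]])

```text
clock: 25.6
tool_pos: [0.5318, 0.139, 0.1624]
eef_rot: [0.616, 0.787, -0.002, -0.003]
contact_force: [-0.3, -0.2, -0.2]
opening: 0.173
```

Call:
carry_out(commands=[[0, 0, 0, 0, 0, 0], [0, 0, 0, 0, 0, 0], [0, 0, -0.04, 0, 0, 0], [0, 0, -0.067, 0, 0, 0]], fingers=170)

```text
clock: 26.0
tool_pos: [0.5331, 0.1407, 0.2326]
eef_rot: [0.616, 0.788, 0.0, -0.002]
contact_force: [-0.2, -0.0, 1.0]
opening: 0.332
```

Call:
carry_out(commands=[[-0.4956, -0.05, 0.03, 0, 0, 50], [-0.4956, -0.05, 0.03, 0, 0, 50], [-0.4956, -0.05, 0.03, 0, 0, 50], [-0.4956, -0.05, 0.03, 0, 0, 50], [-0.4956, -0.05, 0.03, 0, 0, 50], [-0.4956, -0.05, 0.03, 0, 0, 50], [-0.4956, -0.05, 0.03, 0, 0, 50], [-0.4956, -0.05, 0.03, 0, 0, 50], [-0.4956, -0.05, 0.03, 0, 0, 50], [-0.4956, -0.05, 0.03, 0, 0, 50], [-0.4956, -0.05, 0.03, 0, 0, 50], [-0.4956, -0.05, 0.03, 0, 0, 50]], fingers=125)

```text
clock: 27.2
tool_pos: [0.6035, -0.3541, 0.1998]
eef_rot: [0.892, 0.453, -0.001, -0.001]
contact_force: [0.2, 1.8, 0.8]
opening: 0.509
```

Call:
carry_out(commands=[[0, 0, 0, 0, 0, 0], [0, 0, 0, 0, 0, 0]])

```text
clock: 27.4
tool_pos: [0.6046, -0.3502, 0.2]
eef_rot: [0.89, 0.455, -0.001, -0.002]
contact_force: [-0.1, -0.2, -0.6]
opening: 0.511
```

```bash
python3 ref.py .603 -.353 .012 .514 -.217 45
```

```text
t 27.4 p [ 0.6046 -0.3502  0.2   ] q [ 0.8903  0.4554 -0.0012 -0.0019] F [-0.1 -0.2 -0.6] M [-0.04  0.1  -0.01] op 0.511 J [ 0.58  0.84 -0.24  1.35  0.22  0.99 -0.33]
ref_2740.png [315.50916028 212.27665764]
px [316. 213.] n 584 c [ 0.6029 -0.3538] mean [ 0.6028 -0.3534] size [43.2 13.5] ang 54.0
-> [ 0.60294122 -0.35378436  0.15      ] d [-0.0036  0.0009  0.05  ] w [-0.3  0.   0.2] rows 1.0
-> [ 0.60294122 -0.35378436  0.004     ] d [0.    0.    0.146] w [0. 0. 0.] rows 2.9
-> [ 0.60294122 -0.35378436  0.23      ] d [ 0.     0.    -0.226] w [0. 0. 0.] rows 4.5
-> [0.5338 0.1404 0.23  ] d [ 0.3589 -0.3467  0.    ] w [0. 0. 0.] rows 10.0
-> [0.5338 0.1404 0.163 ] d [0.    0.    0.067] w [0. 0. 0.] rows 1.3
-> [0.5338 0.1404 0.23  ] d [ 0.     0.    -0.067] w [0. 0. 0.] rows 1.3
-> [ 0.514 -0.217  0.2  ] d [-0.3006  0.1943  0.03  ] w [  0.   0. -81.] rows 9.4
```

Call:
carry_out(commands=[[-0.0036, 0.001, 0.05, 0, 0, 0], [-0.0036, 0.001, 0.1, 0, 0, 0], [-0.0036, 0.001, 0.14, 0, 0, 0], [-0.0036, 0.001, 0.17, 0, 0, 0], [-0.0036, 0.001, 0.19, 0, 0, 0], [-0.0036, 0.001, 0.196, 0, 0, 0], [-0.0036, 0.001, 0.196, 0, 0, 0], [-0.0036, 0.001, 0.196, 0, 0, 0]])

```text
clock: 28.25
tool_pos: [0.603, -0.3564, 0.0052]
eef_rot: [0.891, 0.454, -0.001, -0.0]
contact_force: [-0.7, -0.0, -0.2]
opening: 0.509
```

Call:
carry_out(commands=[[0, 0, 0, 0, 0, 0], [0, 0, 0, 0, 0, 0], [0, 0, 0, 0, 0, 0], [0, 0, 0, 0, 0, 0], [0, 0, 0, 0, 0, 0], [0, 0, -0.02, 0, 0, 0], [0, 0, -0.06, 0, 0, 0], [0, 0, -0.11, 0, 0, 0], [0, 0, -0.16, 0, 0, 0], [0, 0, -0.21, 0, 0, 0], [0, 0, -0.226, 0, 0, 0]], fingers=255)

```text
clock: 29.35
tool_pos: [0.6055, -0.3573, 0.2375]
eef_rot: [0.891, 0.454, 0.002, 0.003]
contact_force: [0.2, -0.8, -0.7]
opening: 0.18
```

Call:
carry_out(commands=[[0.359, -0.347, 0, 0, 0, 0], [0.359, -0.347, 0, 0, 0, 0], [0.359, -0.347, 0, 0, 0, 0], [0.359, -0.347, 0, 0, 0, 0], [0.359, -0.347, 0, 0, 0, 0], [0.359, -0.347, 0, 0, 0, 0], [0.359, -0.347, 0, 0, 0, 0], [0.359, -0.347, 0, 0, 0, 0], [0.359, -0.347, 0, 0, 0, 0], [0.359, -0.347, 0, 0, 0, 0], [0.359, -0.347, 0, 0, 0, 0], [0.359, -0.347, 0, 0, 0, 0]])

```text
clock: 30.55
tool_pos: [0.5326, 0.1398, 0.2313]
eef_rot: [0.89, 0.456, -0.001, -0.002]
contact_force: [-0.2, -0.8, -0.9]
opening: 0.178
```

```bash
python3 - <<'E'
from h import *
pst(); s=snap('wrist'); cv2.imwrite('pics/p4.png',s['img'])
plan([([*POT,.23],None),([*POT,.163],None),([*POT,.23],None),([.514,-.217,.2],45)])
E
```

```text
t 30.55 p [0.5326 0.1398 0.2313] q [ 0.8902  0.4557 -0.0013 -0.0015] F [-0.2 -0.8 -0.9] M [-0.1   0.08 -0.03] op 0.178 J [-0.21  0.6  -0.21  1.8   0.17  0.76 -1.13]
-> [0.5338 0.1404 0.23  ] d [ 0.0027 -0.001   0.001 ] w [-0.2  0.1  0. ] rows 0.1
-> [0.5338 0.1404 0.163 ] d [0.    0.    0.067] w [0. 0. 0.] rows 1.3
-> [0.5338 0.1404 0.23  ] d [ 0.     0.    -0.067] w [0. 0. 0.] rows 1.3
-> [ 0.514 -0.217  0.2  ] d [-0.3008  0.194   0.03  ] w [  0.   0. -81.] rows 9.4
```

View pics/p4.png

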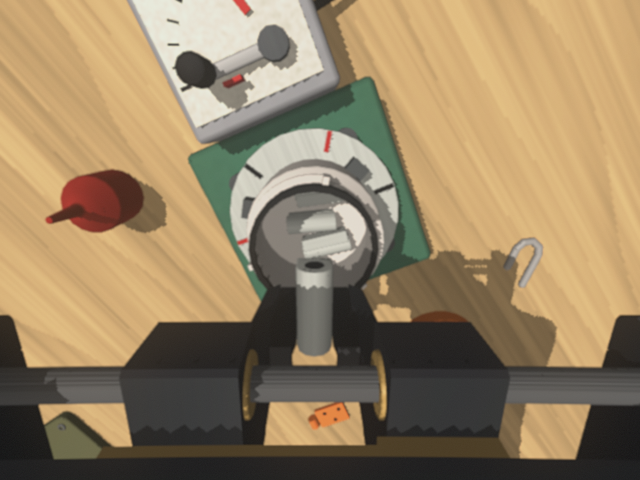

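Call:
carry_out(commands=[[0.001, 0.0, 0.03, 0, 0, 0], [0.001, 0.0, 0.06, 0, 0, 0], [0.001, 0.0, 0.067, 0, 0, 0], [0.001, 0.0, 0.067, 0, 0, 0]])

```text
clock: 31.0
tool_pos: [0.5329, 0.1371, 0.1627]
eef_rot: [0.892, 0.453, -0.003, -0.001]
contact_force: [0.1, -0.9, 0.5]
opening: 0.173
```

Call:
carry_out(commands=[[0, 0, 0, 0, 0, 0], [0, 0, 0, 0, 0, 0], [0, 0, -0.04, 0, 0, 0], [0, 0, -0.067, 0, 0, 0]], fingers=170)

```text
clock: 31.4
tool_pos: [0.5342, 0.1393, 0.2326]
eef_rot: [0.891, 0.454, -0.001, -0.001]
contact_force: [0.6, 0.1, -0.2]
opening: 0.336
```

Call:
carry_out(commands=[[-0.3, 0.194, 0.03, 0, 0, -81], [-0.3, 0.194, 0.03, 0, 0, -81], [-0.3, 0.194, 0.03, 0, 0, -81], [-0.3, 0.194, 0.03, 0, 0, -81], [-0.3, 0.194, 0.03, 0, 0, -81], [-0.3, 0.194, 0.03, 0, 0, -81], [-0.3, 0.194, 0.03, 0, 0, -81], [-0.3, 0.194, 0.03, 0, 0, -81], [-0.3, 0.194, 0.03, 0, 0, -81], [-0.3, 0.194, 0.03, 0, 0, -81], [-0.3, 0.194, 0.03, 0, 0, -81], [-0.3, 0.194, 0.03, 0, 0, -81]], fingers=90)

```text
clock: 32.6
tool_pos: [0.5142, -0.2179, 0.2006]
eef_rot: [0.384, 0.923, -0.001, -0.002]
contact_force: [0.7, 0.2, 0.1]
opening: 0.648
```

Call:
carry_out(commands=[[0, 0, 0, 0, 0, 0], [0, 0, 0, 0, 0, 0], [0, 0, 0, 0, 0, 0]])

```text
clock: 32.9
tool_pos: [0.514, -0.2175, 0.2]
eef_rot: [0.383, 0.924, -0.001, -0.002]
contact_force: [-0.2, 0.3, -0.3]
opening: 0.65
```

```bash
python3 ref.py .514 -.217 .006 .545 -.104 45 0; python3 - <<'E'
from h import *
import glob,os
f=max(glob.glob('pics/ref_*'),key=os.path.getmtime); os.system('cp %s pics/leaf.png'%f)
E
```

```text
t 32.9 p [ 0.514  -0.2175  0.2   ] q [ 3.827e-01  9.239e-01 -5.000e-04 -2.300e-03] F [-0.2  0.3 -0.3] M [-0.03  0.01 -0.05] op 0.65 J [ 0.69  0.72 -0.65  1.79  0.57  0.83  0.55]
ref_3290.png [314.75820831 209.57357912]
px [316. 207.] n 1228 c [ 0.516  -0.2179] mean [ 0.5137 -0.2154] size [52.1 27. ] ang 132.9
-> [ 0.51602045 -0.21789259  0.15      ] d [-0.0019  0.0013  0.05  ] w [-0.2 -0.2  2.1] rows 1.0
-> [ 0.51602045 -0.21789259  0.004     ] d [0.    0.    0.146] w [0. 0. 0.] rows 2.9
-> [ 0.51602045 -0.21789259  0.23      ] d [ 0.     0.    -0.226] w [0. 0. 0.] rows 4.5
-> [0.5338 0.1404 0.23  ] d [0.2505 0.2568 0.    ] w [0. 0. 0.] rows 7.2
-> [0.5338 0.1404 0.163 ] d [0.    0.    0.067] w [0. 0. 0.] rows 1.3
-> [0.5338 0.1404 0.23  ] d [ 0.     0.    -0.067] w [0. 0. 0.] rows 1.3
-> [ 0.545 -0.104  0.2  ] d [-0.1867 -0.1581  0.03  ] w [ 0.   0.  -2.1] rows 4.9
```

View pics/leaf.png

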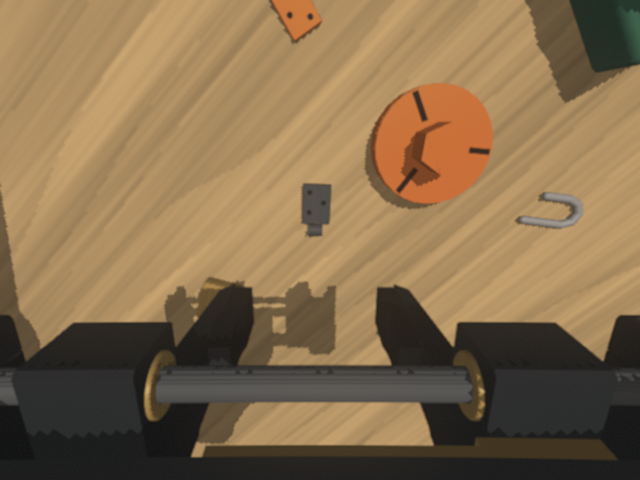

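Call:
carry_out(commands=[[-0.001, 0.001, 0.05, 0, 0, 1], [-0.001, 0.001, 0.1, 0, 0, 1], [-0.001, 0.001, 0.14, 0, 0, 1], [-0.001, 0.001, 0.165, 0, 0, 1], [-0.001, 0.001, 0.18, 0, 0, 1], [-0.001, 0.001, 0.19, 0, 0, 1], [-0.001, 0.001, 0.195, 0, 0, 1], [-0.001, 0.001, 0.1975, 0, 0, 1], [-0.001, 0.001, 0.1975, 0, 0, 1], [-0.001, 0.001, 0.1975, 0, 0, 1]])

```text
clock: 33.95
tool_pos: [0.515, -0.2177, 0.0032]
eef_rot: [0.391, 0.92, -0.0, -0.002]
contact_force: [0.0, -0.6, -0.2]
opening: 0.649
```

Call:
carry_out(commands=[[0, 0, 0, 0, 0, 0], [0, 0, 0, 0, 0, 0], [0, 0, 0, 0, 0, 0], [0, 0, 0, 0, 0, 0], [0, 0, 0, 0, 0, 0], [0, 0, 0, 0, 0, 0], [0, 0, -0.02, 0, 0, 0], [0, 0, -0.06, 0, 0, 0], [0, 0, -0.11, 0, 0, 0], [0, 0, -0.16, 0, 0, 0], [0, 0, -0.21, 0, 0, 0], [0, 0, -0.226, 0, 0, 0]], fingers=255)

```text
clock: 35.15
tool_pos: [0.5178, -0.2176, 0.2333]
eef_rot: [0.391, 0.92, 0.0, 0.001]
contact_force: [1.1, -0.4, -0.6]
opening: 0.309
```

```bash
python3 - <<'E'
from h import *
pst(); s=snap('wrist'); cv2.imwrite('pics/p5.png',s['img'])
plan([([*POT,.235],None),([*POT,.163],None),([*POT,.23],None)])
E
```

```text
t 35.15 p [ 0.5178 -0.2176  0.2333] q [3.907e-01 9.205e-01 3.000e-04 1.400e-03] F [ 1.1 -0.4 -0.6] M [-0.13 -0.08  0.01] op 0.309 J [ 0.71  0.68 -0.68  1.75  0.53  0.9   0.57]
-> [0.5338 0.1404 0.235 ] d [ 0.2469  0.2601 -0.0017] w [ 0.1  0.2 -0. ] rows 7.2
-> [0.5338 0.1404 0.163 ] d [0.    0.    0.072] w [0. 0. 0.] rows 1.4
-> [0.5338 0.1404 0.23  ] d [ 0.     0.    -0.067] w [0. 0. 0.] rows 1.3
```

View pics/p5.png

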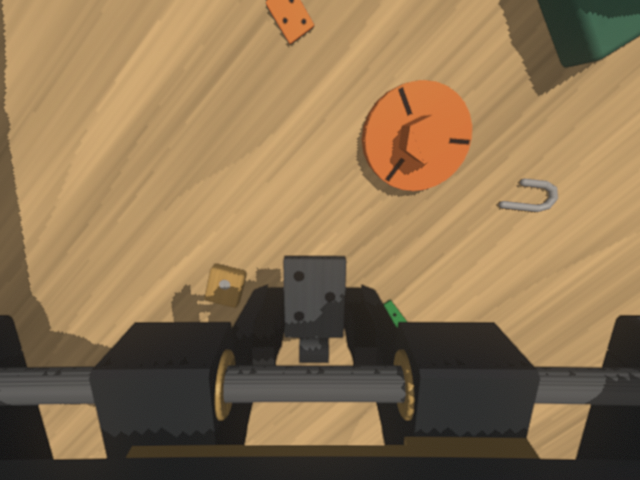

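Call:
carry_out(commands=[[0.247, 0.26, 0, 0, 0, 0], [0.247, 0.26, 0, 0, 0, 0], [0.247, 0.26, 0, 0, 0, 0], [0.247, 0.26, 0, 0, 0, 0], [0.247, 0.26, 0, 0, 0, 0], [0.247, 0.26, 0, 0, 0, 0], [0.247, 0.26, 0, 0, 0, 0], [0.247, 0.26, 0, 0, 0, 0], [0.247, 0.26, 0, 0, 0, 0], [0.247, 0.26, 0, 0, 0, 0], [0.247, 0.26, 0, 0, 0, 0], [0.247, 0.26, 0, 0, 0, 0]])

```text
clock: 36.4
tool_pos: [0.5311, 0.1383, 0.2283]
eef_rot: [0.392, 0.92, -0.001, -0.002]
contact_force: [-0.0, 0.2, -1.5]
opening: 0.309
```

```bash
python3 - <<'E'
from h import *
pst(); s=snap('wrist'); cv2.imwrite('pics/p6.png',s['img']); pst()
plan([([*POT,.235],None),([*POT,.165],None),([*POT,.25],None),([.45,-.104,.28],None)])
E
```

```text
t 36.4 p [0.5311 0.1383 0.2283] q [ 0.3922  0.9199 -0.0011 -0.0024] F [-0.   0.2 -1.5] M [-0.05  0.01 -0.02] op 0.309 J [ 0.04  0.66 -0.64  1.79  0.5   0.86 -0.07]
t 36.45 p [0.5311 0.1388 0.2285] q [ 3.919e-01  9.200e-01 -9.000e-04 -2.400e-03] F [-0.4  0.3 -0.8] M [-0.05  0.02 -0.02] op 0.311 J [ 0.04  0.66 -0.64  1.79  0.5   0.86 -0.07]
-> [0.5338 0.1404 0.235 ] d [-0.0007  0.003  -0.0065] w [-0.2 -0.2 -0. ] rows 0.1
-> [0.5338 0.1404 0.165 ] d [0.   0.   0.07] w [0. 0. 0.] rows 1.4
-> [0.5338 0.1404 0.25  ] d [ 0.     0.    -0.085] w [0. 0. 0.] rows 1.7
-> [ 0.45  -0.104  0.28 ] d [-0.1182 -0.2297 -0.03  ] w [0. 0. 0.] rows 5.2
```

View pics/p6.png

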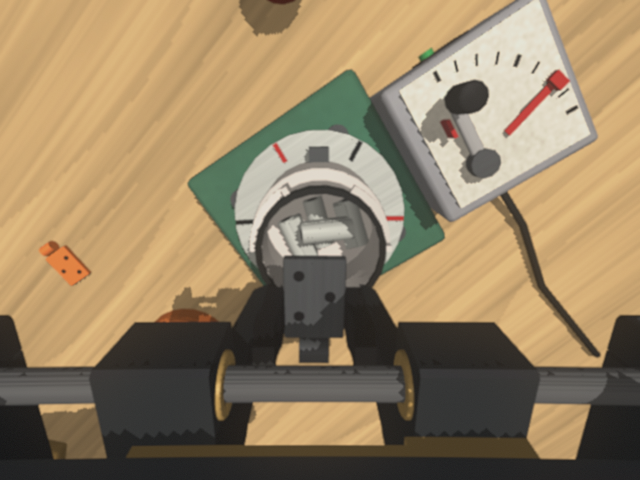

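Call:
carry_out(commands=[[0, 0.002, 0.03, 0, 0, 0], [0, 0.002, 0.055, 0, 0, 0], [0, 0.002, 0.064, 0, 0, 0], [0, 0.002, 0.064, 0, 0, 0], [0, 0.002, 0.064, 0, 0, 0]])

```text
clock: 36.95
tool_pos: [0.5326, 0.1422, 0.1655]
eef_rot: [0.391, 0.92, 0.0, -0.002]
contact_force: [0.5, 0.2, -0.5]
opening: 0.312
```

Call:
carry_out(commands=[[0, 0, 0, 0, 0, 0], [0, 0, 0, 0, 0, 0], [0, 0, 0, 0, 0, 0], [0, 0, -0.04, 0, 0, 0], [0, 0, -0.085, 0, 0, 0], [0, 0, -0.085, 0, 0, 0], [0, 0, -0.085, 0, 0, 0]], fingers=140)

```text
clock: 37.65
tool_pos: [0.5331, 0.1422, 0.2509]
eef_rot: [0.391, 0.92, 0.0, -0.001]
contact_force: [-0.2, -0.0, -0.6]
opening: 0.447
```

```bash
python3 - <<'E'
from h import *
pst(); s=snap('wrist'); cv2.imwrite('pics/p7.png',s['img'])
plan([([.51,-.104,.3],90)])
E
```

```text
t 37.65 p [0.5331 0.1422 0.2509] q [ 3.908e-01  9.205e-01  4.000e-04 -1.300e-03] F [-0.2 -0.  -0.6] M [-0.04 -0.01 -0.03] op 0.447 J [ 0.05  0.64 -0.66  1.76  0.48  0.91 -0.05]
-> [ 0.51  -0.104  0.3  ] d [-0.161  -0.1868 -0.0504] w [ -0.1  -0.3 -46. ] rows 5.4
```

View pics/p7.png

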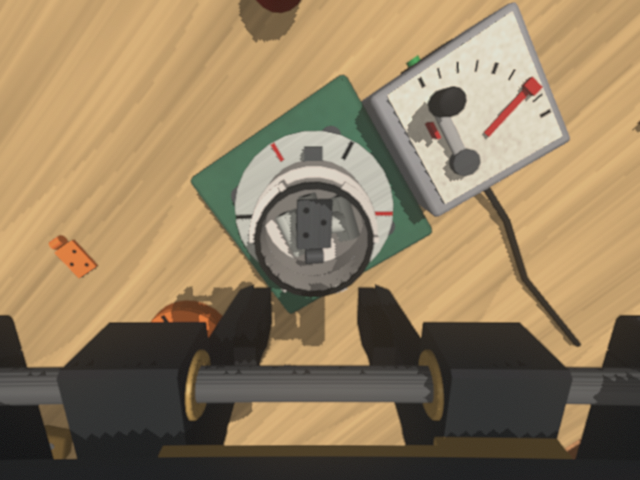

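Call:
carry_out(commands=[[-0.161, -0.187, -0.05, 0, 0, -46], [-0.161, -0.187, -0.05, 0, 0, -46], [-0.161, -0.187, -0.05, 0, 0, -46], [-0.161, -0.187, -0.05, 0, 0, -46], [-0.161, -0.187, -0.05, 0, 0, -46], [-0.161, -0.187, -0.05, 0, 0, -46], [-0.161, -0.187, -0.05, 0, 0, -46], [-0.161, -0.187, -0.05, 0, 0, -46], [-0.161, -0.187, -0.05, 0, 0, -46], [-0.161, -0.187, -0.05, 0, 0, -46]], fingers=60)

```text
clock: 38.7
tool_pos: [0.5101, -0.1021, 0.2994]
eef_rot: [-0.001, 1.0, 0.001, -0.003]
contact_force: [-0.5, -0.4, 0.4]
opening: 0.764
```

```bash
python3 - <<'E'
from h import *
pst(); s=snap('wrist'); im=s['img']
for l in ['lid_knob','lid','lid_lug']:
  for d in r.spot_point(s,l)[:4]: print(l,np.round(d['xyz'],4),round(d['p'],2),np.round(proj(s,np.array(d['xyz']))))
c=proj(s,np.array([.545,-.103,.025])); print(c)
u,v=int(c[0]),int(c[1]); u0,v0=max(0,u-90),max(0,v-90)
cv2.imwrite('pics/l1.png',cv2.resize(im[v0:v0+180,u0:u0+180],None,fx=3.3,fy=3.3,interpolation=cv2.INTER_CUBIC)); print(u0,v0); np.save('l1.npy',{k:s[k] for k in s},allow_pickle=True)
E
```

```text
t 38.7 p [ 0.5101 -0.1021  0.2994] q [-1.2e-03  1.0e+00  7.0e-04 -2.6e-03] F [-0.5 -0.4  0.4] M [ 0.04 -0.02 -0.03] op 0.764 J [ 0.68  0.62 -0.96  1.77  0.57  1.06  1.09]
lid_knob [ 0.5459 -0.0932  0.0392] 0.67 [321. 225.]
lid [ 5.448e-01 -9.940e-02  2.000e-04] 0.71 [316. 216.]
lid_lug [ 0.5012 -0.0858  0.0052] 0.72 [327. 183.]
[312.77657278 221.18371252]
222 131
```

View pics/l1.png

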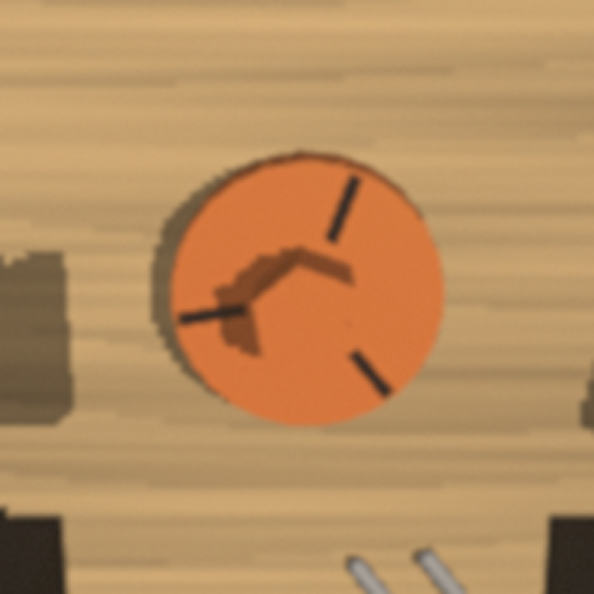

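```bash
python3 - <<'E'
from h import *
s=np.load('l1.npy',allow_pickle=True).item()
f=lambda p:(p[0]/3.3+222-.35,p[1]/3.3+131-.35)
L=[((355,178),(331,241)),((180,319),(245,310)),((388,396),(352,352))]
A=[];B=[]
for a,b in L:
    a=ray(s,f(a),.025)[:2];b=ray(s,f(b),.025)[:2]; d=(a-b)/np.hypot(*(a-b)); n=np.array([-d[1],d[0]]); A.append(n);B.append(n@a); print(np.round(a,4),np.round(b,4),'ang',np.degrees(np.arctan2(d[1],d[0])))
c,*_=np.linalg.lstsq(np.array(A),np.array(B),rcond=None); print('c lines',c)
for a,b in L:
    a=ray(s,f(a),.025)[:2]; d=a-c; print('r',np.hypot(*d),'ang mod120',np.degrees(np.arctan2(d[1],d[0]))%120)
im=s['img']; hsv=cv2.cvtColor(im,cv2.COLOR_BGR2HSV); m=((hsv[:,:,0]<14)&(hsv[:,:,1]>150)&(hsv[:,:,2]>185)).astype(np.uint8); m[:160]=0;m[270:]=0;m[:,:250]=0;m[:,380:]=0
cn=max(cv2.findContours(m,cv2.RETR_EXTERNAL,cv2.CHAIN_APPROX_NONE)[0],key=cv2.contourArea)
P=np.array([ray(s,q[0],.025)[:2] for q in cn]); (cc,rr)=cv2.minEnclosingCircle((P*1000).astype(np.float32)); print('circle',cc,rr)
E
```

```text
[ 0.4995 -0.0834] [ 0.5229 -0.0919] ang 160.0342456922287
[ 0.553  -0.1485] [ 0.5494 -0.124 ] ang -81.65424241867936
[ 0.5837 -0.0693] [ 0.5659 -0.0834] ang 38.502591525303664
c lines [ 0.5456675  -0.09988003]
r 0.048994478617566777 ang mod120 40.32051130420041
r 0.049195394904164746 ang mod120 38.626797720015816
r 0.04884034699773339 ang mod120 38.79498436718533
circle (544.9207763671875, -99.97406768798828) 51.167911529541016
```

```bash
python3 - <<'E'
from h import *
plan([([.5453,-.1,.12],39.2),([.5453,-.1,.029],39.2)])
E
```

```text
-> [ 0.5453 -0.1     0.12  ] d [-0.036   0.0029  0.1794] w [-0.1 -0.3 50.9] rows 5.9
-> [ 0.5453 -0.1     0.029 ] d [0.    0.    0.091] w [0. 0. 0.] rows 1.8
```

Call:
carry_out(commands=[[-0.036, 0.003, 0.18, 0, 0, 51], [-0.036, 0.003, 0.18, 0, 0, 51], [-0.036, 0.003, 0.18, 0, 0, 51], [-0.036, 0.003, 0.18, 0, 0, 51], [-0.036, 0.003, 0.18, 0, 0, 51], [-0.036, 0.003, 0.18, 0, 0, 51], [-0.036, 0.003, 0.18, 0, 0, 51], [-0.036, 0.003, 0.18, 0, 0, 51], [-0.036, 0.003, 0.18, 0, 0, 51], [-0.036, 0.003, 0.18, 0, 0, 51]])

```text
clock: 39.9
tool_pos: [0.5453, -0.1007, 0.1196]
eef_rot: [0.43, 0.903, -0.0, -0.002]
contact_force: [-0.2, 0.1, -0.5]
opening: 0.764
```

```bash
python3 - <<'E'
from h import *
pst(); s=snap('wrist'); cv2.imwrite('pics/l2.png',s['img']); np.save('l2.npy',s,allow_pickle=True); pst()
print(proj(s,np.array([.5453,-.1,.025])),proj(s,np.array([.5453,-.1,.057])))
plan([([.5453,-.1,.029],39.2)])
E
```

```text
t 39.9 p [ 0.5453 -0.1007  0.1196] q [ 4.300e-01  9.028e-01 -4.000e-04 -2.300e-03] F [-0.2  0.1 -0.5] M [-0.01  0.06  0.02] op 0.764 J [ 0.41  0.82 -0.52  1.87  0.65  0.64  0.16]
t 39.95 p [ 0.5452 -0.1007  0.1195] q [ 4.302e-01  9.027e-01 -4.000e-04 -2.300e-03] F [ 0.1 -0.3  0.9] M [-0.02  0.04  0.01] op 0.766 J [ 0.41  0.82 -0.52  1.87  0.65  0.64  0.16]
[314.77601546 239.88125003] [314.71675303 255.87833725]
-> [ 0.5453 -0.1     0.029 ] d [0.0002 0.0007 0.0905] w [-0.1 -0.2 -0.2] rows 1.8
```

View pics/l2.png

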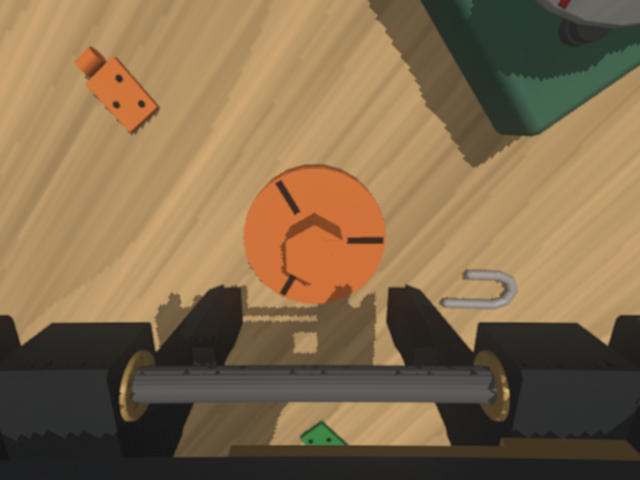

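Call:
carry_out(commands=[[0, 0.0005, 0.04, 0, 0, 0], [0, 0.0005, 0.07, 0, 0, 0], [0, 0.0005, 0.085, 0, 0, 0], [0, 0.0005, 0.09, 0, 0, 0], [0, 0.0005, 0.09, 0, 0, 0], [0, 0.0005, 0.09, 0, 0, 0]])

```text
clock: 40.55
tool_pos: [0.5458, -0.1001, 0.0302]
eef_rot: [0.43, 0.903, -0.0, -0.002]
contact_force: [-0.4, 0.2, 0.3]
opening: 0.762
```

Call:
carry_out(commands=[[0, 0, 0, 0, 0, 0], [0, 0, 0, 0, 0, 0], [0, 0, 0, 0, 0, 0], [0, 0, 0, 0, 0, 0], [0, 0, 0, 0, 0, 0], [0, 0, 0, 0, 0, 0], [0, 0, 0, 0, 0, 0], [0, 0, 0, 0, 0, 0]], fingers=255, grip_force=40)

```text
clock: 41.35
tool_pos: [0.5452, -0.1002, 0.0296]
eef_rot: [0.43, 0.903, -0.001, -0.002]
contact_force: [-1.1, 0.1, 5.2]
opening: 0.408
```

```bash
python3 - <<'E'
from h import *
pst()
plan([([.5453,-.1,.25],None),([*POT,.25],39.2+49.3)])
E
```

```text
t 41.35 p [ 0.5452 -0.1002  0.0296] q [ 4.305e-01  9.026e-01 -6.000e-04 -2.200e-03] F [-1.1  0.1  5.2] M [-0.11  0.16  0.07] op 0.408 J [ 0.33  0.95 -0.39  1.9   0.78  0.46  0.04]
-> [ 0.5453 -0.1     0.25  ] d [ 0.0009 -0.0005 -0.2204] w [-0.2 -0.2 -0. ] rows 4.4
-> [0.5338 0.1404 0.25  ] d [0.194  0.1424 0.    ] w [  0.    0.  -49.5] rows 5.8
```

Call:
carry_out(commands=[[0, 0, -0.03, 0, 0, 0], [0, 0, -0.07, 0, 0, 0], [0, 0, -0.12, 0, 0, 0], [0, 0, -0.17, 0, 0, 0], [0, 0, -0.21, 0, 0, 0], [0, 0, -0.221, 0, 0, 0]])

```text
clock: 41.95
tool_pos: [0.5483, -0.1, 0.2543]
eef_rot: [0.431, 0.903, 0.001, 0.001]
contact_force: [0.2, 0.2, -1.7]
opening: 0.404
```

Call:
carry_out(commands=[[0.194, 0.142, 0, 0, 0, -49.5], [0.194, 0.142, 0, 0, 0, -49.5], [0.194, 0.142, 0, 0, 0, -49.5], [0.194, 0.142, 0, 0, 0, -49.5], [0.194, 0.142, 0, 0, 0, -49.5], [0.194, 0.142, 0, 0, 0, -49.5], [0.194, 0.142, 0, 0, 0, -49.5], [0.194, 0.142, 0, 0, 0, -49.5], [0.194, 0.142, 0, 0, 0, -49.5], [0.194, 0.142, 0, 0, 0, -49.5], [0.194, 0.142, 0, 0, 0, -49.5]])

```text
clock: 43.05
tool_pos: [0.5346, 0.1389, 0.2506]
eef_rot: [0.014, 1.0, 0.0, -0.002]
contact_force: [0.3, -0.8, -1.6]
opening: 0.402
```

```bash
python3 - <<'E'
from h import *
pst(); s=snap('wrist'); cv2.imwrite('pics/l3.png',s['img']); np.save('l3.npy',s,allow_pickle=True); pst()
plan([([*POT,.25],88.5)])
s=snap('side'); im=s['img']; cv2.imwrite('pics/l3s.png',cv2.resize(im[80:280,220:400],None,fx=3,fy=3)); 
E
```

```text
t 43.05 p [0.5346 0.1389 0.2506] q [ 1.400e-02  9.999e-01  3.000e-04 -2.400e-03] F [ 0.3 -0.8 -1.6] M [0.01 0.02 0.02] op 0.402 J [ 0.17  0.7  -0.88  1.75  0.63  1.    0.59]
t 43.1 p [0.5346 0.1391 0.2507] q [ 1.380e-02  9.999e-01  4.000e-04 -2.300e-03] F [ 0.   0.2 -2. ] M [-0.    0.02 -0.01] op 0.405 J [ 0.17  0.7  -0.88  1.75  0.63  1.    0.59]
-> [0.5338 0.1404 0.25  ] d [0.0008 0.0012 0.0007] w [ 0.  -0.3 -0.1] rows 0.0
```

View pics/l3.png

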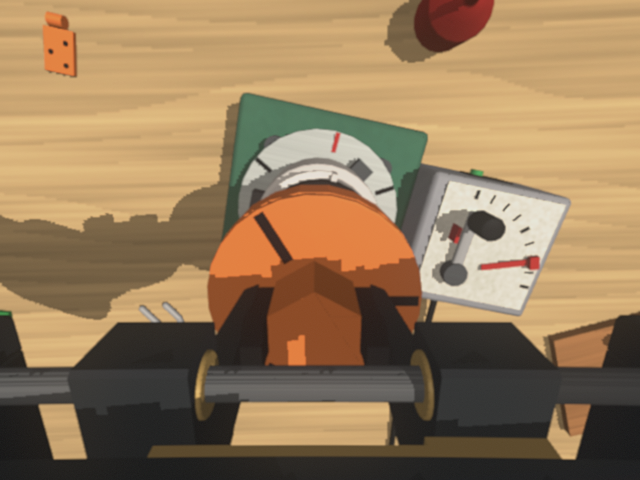

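View pics/l3s.png

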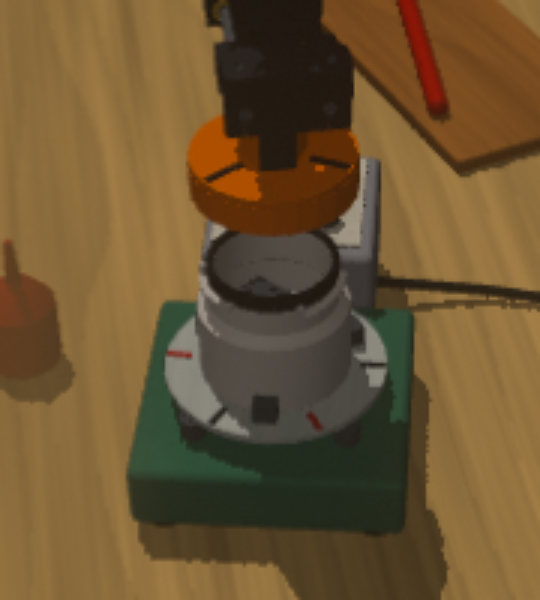

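```bash
python3 - <<'E'
from h import *
s=np.load('l3.npy',allow_pickle=True).item(); im=s['img']
cv2.imwrite('pics/l3z.png',cv2.resize(im[120:320,205:435],None,fx=3.4,fy=3.4,interpolation=cv2.INTER_CUBIC))
E
```

```text
(no output)
```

View pics/l3z.png

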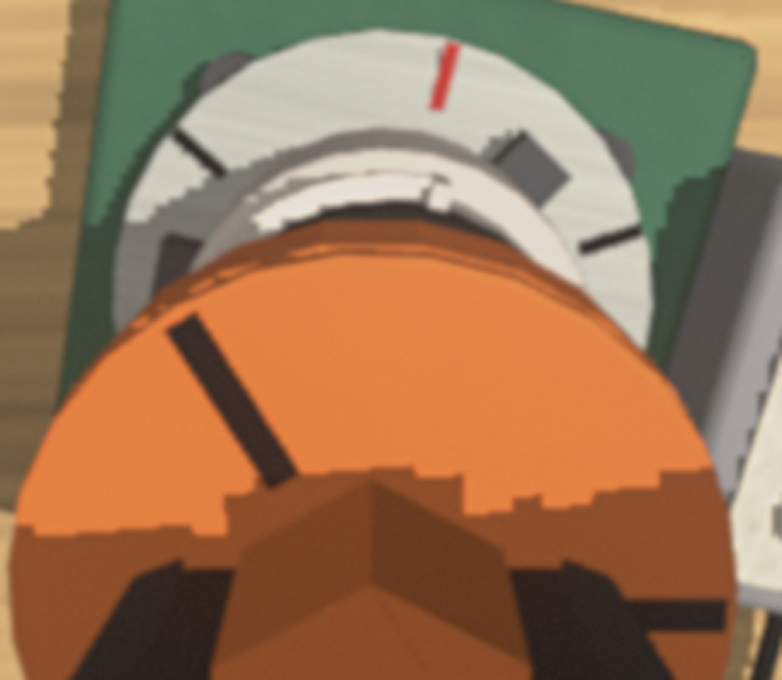

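```bash
python3 - <<'E'
from h import *
from scipy.optimize import least_squares
s=np.load('l3.npy',allow_pickle=True).item()
s['st']['tool_pos']=[0.5346,0.139,0.2506]
f=lambda p:(p[0]/3.4+205-.35,p[1]/3.4+120-.35)
g=lambda p,z: ray(s,f(p),z)[:2]
zt=.2506-.0046
def line(a,b,z): a=g(a,z);b=g(b,z);d=(a-b)/np.hypot(*(a-b)); return a,np.array([-d[1],d[0]]),np.degrees(np.arctan2(d[1],d[0]))
L=[line((185,322),(283,483),zt),line((724,615),(640,615),zt)]
for l in L: print('lid line',np.round(l[0],4),l[2],l[2]%120)
c=np.linalg.solve([l[1] for l in L],[l[1]@l[0] for l in L]); print('lid c',c,'r',[np.hypot(*(l[0]-c)) for l in L])
E=np.array([g(p,zt) for p in [(12,575),(15,522),(45,440),(737,575),(715,465),(672,390),(370,253),(300,258),(450,262)]])
q=least_squares(lambda x:np.hypot(*(E-x[:2]).T)-x[2],[.534,.14,.05]); print('edge fit',q.x,np.round(q.fun,4))
q=least_squares(lambda x:np.hypot(*(E-x[:2]).T)-.0515,[.534,.14]); print('edge fit',q.x,np.round(q.fun,4))
M=[line((180,135),(222,172),.077),line((455,43),(437,110),.077),line((640,230),(582,248),.077)]
cc,*_=np.linalg.lstsq(np.array([l[1] for l in M]),np.array([l[1]@l[0] for l in M]),rcond=None); print('plate c',cc,[round(l[2],1) for l in M])
mid=[((201,153),240),((446,76),177.5),((611,239),120)]
P=[(g(p,.077),a) for p,a in mid]
res=lambda x:np.concatenate([p-x[:2]-.0654*np.array([np.cos(np.radians(a)+x[2]),np.sin(np.radians(a)+x[2])]) for p,a in P])
q=least_squares(res,[.534,.14,-.2]); print('mach',q.x[:2],np.degrees(q.x[2]),np.round(q.fun,4))
E
```

```text
lid line [0.4918 0.1164] -153.0787955105762 86.92120448942379
lid line [0.5361 0.1888] 88.58112814297539 88.58112814297539
lid c [0.53484598 0.13825891] r [np.float64(0.04832278721167757), np.float64(0.050572155962371836)]
edge fit [0.53400489 0.13977124 0.05071665] [-0.0002  0.0002  0.0001 -0.0001  0.0001  0.0002 -0.0001  0.0002 -0.0003]
edge fit [0.53503278 0.13980458] [-0.0008 -0.0003 -0.0001 -0.0008 -0.0003  0.      0.0002  0.0004 -0.0001]
plate c [0.53236692 0.14216813] [np.float64(-133.6), np.float64(163.9), np.float64(106.1)]
mach [0.53320185 0.14241525] -13.372037904255349 [ 0.0001  0.0008  0.0003 -0.     -0.0003 -0.0008]
```

Call:
carry_out(commands=[[0.001, 0.0018, 0.02, 0, 0, 0], [0.001, 0.0018, 0.04, 0, 0, 0], [0.001, 0.0018, 0.054, 0, 0, 0], [0.001, 0.0018, 0.054, 0, 0, 0], [0.001, 0.0018, 0.054, 0, 0, 0]])

```text
clock: 43.65
tool_pos: [0.5334, 0.1419, 0.1969]
eef_rot: [0.013, 1.0, 0.001, -0.002]
contact_force: [0.1, 0.2, -0.5]
opening: 0.405
```

```bash
python3 - <<'E'
from h import *
pst(); s=snap('side'); im=s['img']; cv2.imwrite('pics/l4s.png',cv2.resize(im[100:250,240:380],None,fx=4,fy=4,interpolation=cv2.INTER_CUBIC)); 
s=snap('scene'); im=s['img']; cv2.imwrite('pics/l4c.png',cv2.resize(im[180:340,330:490],None,fx=3.7,fy=3.7,interpolation=cv2.INTER_CUBIC)); 
pst()
E
```

```text
t 43.65 p [0.5334 0.1419 0.1969] q [ 1.310e-02  9.999e-01  7.000e-04 -2.300e-03] F [ 0.1  0.2 -0.5] M [ 0.   -0.02 -0.03] op 0.405 J [ 0.13  0.77 -0.83  1.81  0.71  0.89  0.52]
t 43.75 p [0.5338 0.1421 0.1976] q [ 0.0131  0.9999  0.001  -0.0016] F [ 1.  -0.5 -1.4] M [ 0.05  0.02 -0.01] op 0.406 J [ 0.13  0.77 -0.83  1.81  0.71  0.89  0.52]
```

View pics/l4s.png

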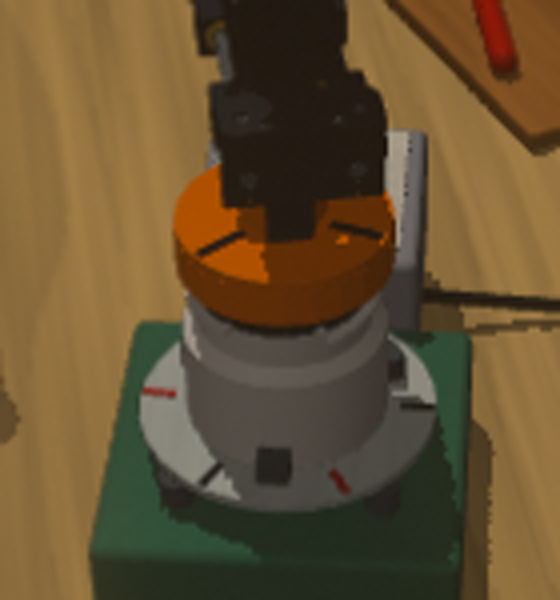

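View pics/l4c.png

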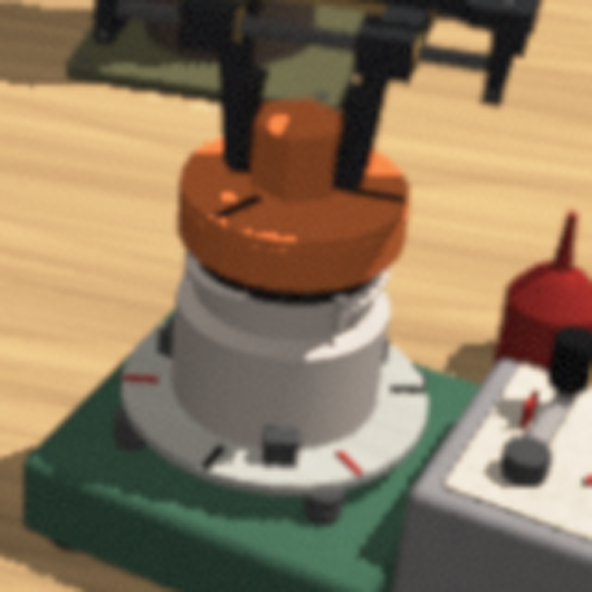

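Call:
carry_out(commands=[[0, -0.0005, 0.002, 0, 0, 0], [0, -0.0005, 0.004, 0, 0, 0], [0, -0.0005, 0.006, 0, 0, 0], [0, -0.0005, 0.008, 0, 0, 0], [0, -0.0005, 0.01, 0, 0, 0], [0, -0.0005, 0.012, 0, 0, 0], [0, -0.0005, 0.012, 0, 0, 0]])

```text
clock: 44.45
tool_pos: [0.533, 0.141, 0.1844]
eef_rot: [0.013, 1.0, 0.0, -0.003]
contact_force: [-0.1, -0.1, -2.0]
opening: 0.402
```

Call:
carry_out(commands=[[0, 0, 0.001, 0, 0, 0], [0, 0, 0.002, 0, 0, 0], [0, 0, 0.003, 0, 0, 0], [0, 0, 0.003, 0, 0, 0]])

```text
clock: 44.85
tool_pos: [0.5331, 0.1412, 0.1816]
eef_rot: [0.013, 1.0, 0.001, -0.002]
contact_force: [-0.9, -0.3, -1.2]
opening: 0.402
```

```bash
python3 - <<'E'
from h import *
pst()
E
```

```text
t 44.85 p [0.5331 0.1412 0.1816] q [ 1.310e-02  9.999e-01  6.000e-04 -2.400e-03] F [-0.9 -0.3 -1.2] M [ 0.06 -0.05 -0.05] op 0.402 J [ 0.12  0.79 -0.81  1.82  0.73  0.86  0.5 ]
```

Call:
carry_out(commands=[[0, 0, 0.001, 0, 0, 0], [0, 0, 0.002, 0, 0, 0], [0, 0, 0.003, 0, 0, 0], [0, 0, 0.003, 0, 0, 0], [0, 0, 0.003, 0, 0, 0]])

```text
clock: 45.35
tool_pos: [0.5332, 0.1413, 0.1795]
eef_rot: [0.013, 1.0, 0.0, -0.002]
contact_force: [-0.7, -0.5, 5.6]
opening: 0.403
```

```bash
python3 - <<'E'
from h import *
pst()
E
```

```text
t 45.35 p [0.5332 0.1413 0.1795] q [ 1.300e-02  9.999e-01  4.000e-04 -2.000e-03] F [-0.7 -0.5  5.6] M [-0.32  0.33 -0.01] op 0.403 J [ 0.12  0.79 -0.81  1.83  0.74  0.86  0.49]
```

Call:
carry_out(commands=[[0, 0, 0, 0, 0, 0], [0, 0, 0, 0, 0, 0], [0, 0, 0, 0, 0, 0], [0, 0, 0, 0, 0, 0], [0, 0, 0, 0, 0, 0], [0, 0, 0, 0, 0, 0]], fingers=110)

```text
clock: 45.95
tool_pos: [0.5331, 0.1411, 0.1786]
eef_rot: [0.013, 1.0, 0.001, -0.002]
contact_force: [0.4, -0.2, 0.4]
opening: 0.568
```

```bash
python3 - <<'E'
from h import *
pst(); s=snap('side'); im=s['img']; cv2.imwrite('pics/l5s.png',cv2.resize(im[100:250,240:380],None,fx=4,fy=4,interpolation=cv2.INTER_CUBIC)); 
for d in r.spot_point(s,'lid_knob')[:2]: print(d)
s=snap('scene'); im=s['img']; cv2.imwrite('pics/l5c.png',cv2.resize(im[180:340,330:490],None,fx=3.7,fy=3.7,interpolation=cv2.INTER_CUBIC)); 
for d in r.spot_point(s,'lid_knob')[:2]: print(d)
E
```

```text
t 45.95 p [0.5331 0.1411 0.1786] q [ 1.310e-02  9.999e-01  5.000e-04 -2.400e-03] F [ 0.4 -0.2  0.4] M [0.03 0.02 0.01] op 0.568 J [ 0.12  0.79 -0.81  1.83  0.74  0.86  0.49]
{'xyz': [0.5351, 0.1364, 0.1925], 'p': 0.77}
{'xyz': [0.5412, 0.0944, 0.1499], 'p': 0.37}
```

View pics/l5s.png

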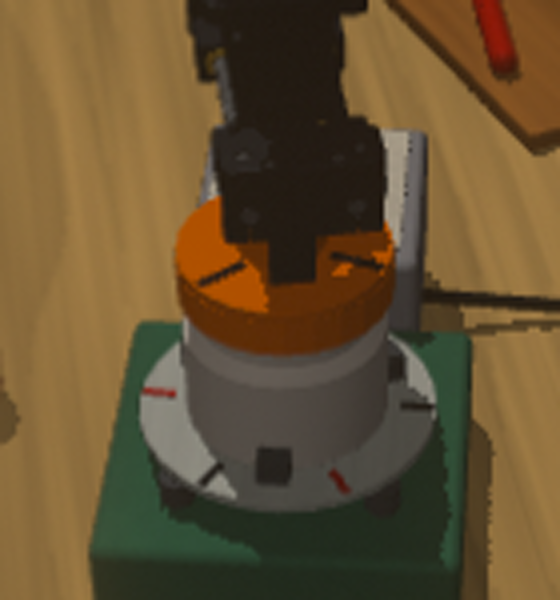

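View pics/l5c.png

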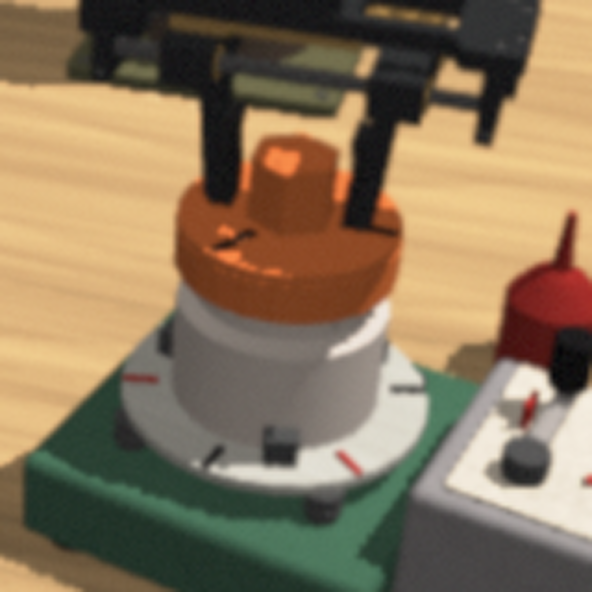

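Call:
carry_out(commands=[[0, 0, 0, 0, 0, 0], [0, 0, 0, 0, 0, 0], [0, 0, 0, 0, 0, 0], [0, 0, 0, 0, 0, 0], [0, 0, 0, 0, 0, 0], [0, 0, 0, 0, 0, 0]], fingers=255, grip_force=25)

```text
clock: 46.75
tool_pos: [0.5332, 0.1412, 0.1787]
eef_rot: [0.013, 1.0, 0.001, -0.002]
contact_force: [-0.4, 0.8, -0.1]
opening: 0.404
```

Call:
carry_out(commands=[[0, 0, -0.001, 0, 0, -6], [0, 0, -0.0015, 0, 0, -12], [0, 0, -0.002, 0, 0, -18], [0, 0, -0.002, 0, 0, -24], [0, 0, -0.002, 0, 0, -30], [0, 0, -0.002, 0, 0, -36], [0, 0, -0.002, 0, 0, -38], [0, 0, -0.002, 0, 0, -38], [0, 0, -0.002, 0, 0, -38]])

```text
clock: 47.65
tool_pos: [0.5329, 0.1409, 0.1805]
eef_rot: [-0.312, 0.95, 0.001, -0.002]
contact_force: [-0.2, -0.4, -0.6]
opening: 0.403
```

```bash
python3 - <<'E'
from h import *
st=pst(); y=R.from_quat(st['eef_rot']).as_matrix()[:,1]; print('yaw',np.degrees(np.arctan2(y[1],y[0])))
E
```

```text
t 47.65 p [0.5329 0.1409 0.1805] q [-0.3124  0.9499  0.0012 -0.0024] F [-0.2 -0.4 -0.6] M [0.08 0.16 0.03] op 0.403 J [ 0.2   0.85 -0.97  1.82  0.85  0.96  1.05]
yaw 126.4068746867229
```

Call:
carry_out(commands=[[0, 0, 0.002, 0, 0, 0], [0, 0, 0.004, 0, 0, 0], [0, 0, 0.006, 0, 0, 0], [0, 0, 0.0075, 0, 0, 0], [0, 0, 0.009, 0, 0, 0], [0, 0, 0.009, 0, 0, 0], [0, 0, 0.009, 0, 0, 0]])

```text
clock: 48.35
tool_pos: [0.5328, 0.1415, 0.1717]
eef_rot: [-0.313, 0.95, 0.002, -0.002]
contact_force: [-2.2, 1.3, 0.4]
opening: 0.408
```

```bash
python3 - <<'E'
from h import *
st=pst(); 
E
```

```text
t 48.35 p [0.5328 0.1415 0.1717] q [-0.3133  0.9496  0.0016 -0.0022] F [-2.2  1.3  0.4] M [0.4  0.49 0.  ] op 0.408 J [ 0.19  0.86 -0.96  1.83  0.86  0.95  1.04]
```

Call:
carry_out(commands=[[0, 0, 0.0, 0, 0, 5], [0, 0, 0.0, 0, 0, 10], [0, 0, 0.0, 0, 0, 15], [0, 0, 0.0, 0, 0, 20], [0, 0, 0.0, 0, 0, 25], [0, 0, 0.0003, 0, 0, 30], [0, 0, 0.0005, 0, 0, 35], [0, 0, 0.0005, 0, 0, 40], [0, 0, 0.0005, 0, 0, 40]], grip_force=40)

```text
clock: 49.25
tool_pos: [0.5329, 0.1417, 0.1715]
eef_rot: [0.031, 1.0, 0.001, -0.002]
contact_force: [-2.5, 0.9, 1.5]
opening: 0.402
```

```bash
python3 - <<'E'
from h import *
st=pst(); y=R.from_quat(st['eef_rot']).as_matrix()[:,1]; print('yaw',np.degrees(np.arctan2(y[1],y[0])))
E
```

```text
t 49.25 p [0.5329 0.1417 0.1715] q [ 3.060e-02  9.995e-01  7.000e-04 -2.400e-03] F [-2.5  0.9  1.5] M [ 0.46  0.58 -0.24] op 0.402 J [ 0.11  0.8  -0.79  1.83  0.75  0.84  0.45]
yaw 86.4881077733213
```

Call:
carry_out(commands=[[0, 0, 0.0004, 0, 0, 5], [0, 0, 0.0009, 0, 0, 10], [0, 0, 0.0013, 0, 0, 15], [0, 0, 0.0018, 0, 0, 20], [0, 0, 0.0022, 0, 0, 25], [0, 0, 0.0026, 0, 0, 29], [0, 0, 0.0028, 0, 0, 32], [0, 0, 0.0028, 0, 0, 32], [0, 0, 0.0028, 0, 0, 32]])

```text
clock: 50.15
tool_pos: [0.5329, 0.1418, 0.1688]
eef_rot: [0.304, 0.953, 0.0, -0.003]
contact_force: [-3.4, 2.3, 5.9]
opening: 0.405
```

```bash
python3 - <<'E'
from h import *
st=pst(); y=R.from_quat(st['eef_rot']).as_matrix()[:,1]; print('yaw',np.degrees(np.arctan2(y[1],y[0])))
s=snap('side'); im=s['img']; cv2.imwrite('pics/l6s.png',cv2.resize(im[100:250,240:380],None,fx=4,fy=4,interpolation=cv2.INTER_CUBIC)); 
s=snap('scene'); im=s['img']; cv2.imwrite('pics/l6c.png',cv2.resize(im[180:340,330:490],None,fx=3.7,fy=3.7,interpolation=cv2.INTER_CUBIC)); 
E
```

```text
t 50.15 p [0.5329 0.1418 0.1688] q [ 3.038e-01  9.527e-01  3.000e-04 -2.600e-03] F [-3.4  2.3  5.9] M [ 0.49  0.82 -0.27] op 0.405 J [ 0.03  0.76 -0.64  1.84  0.63  0.76 -0.  ]
yaw 54.630213415480476
```

View pics/l6s.png

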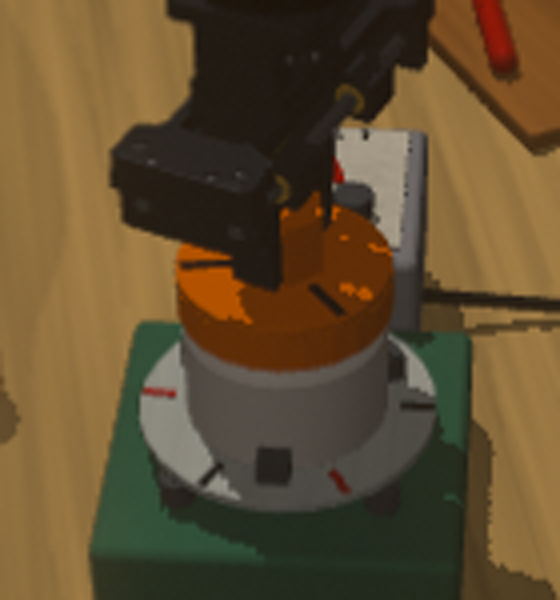

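View pics/l6c.png

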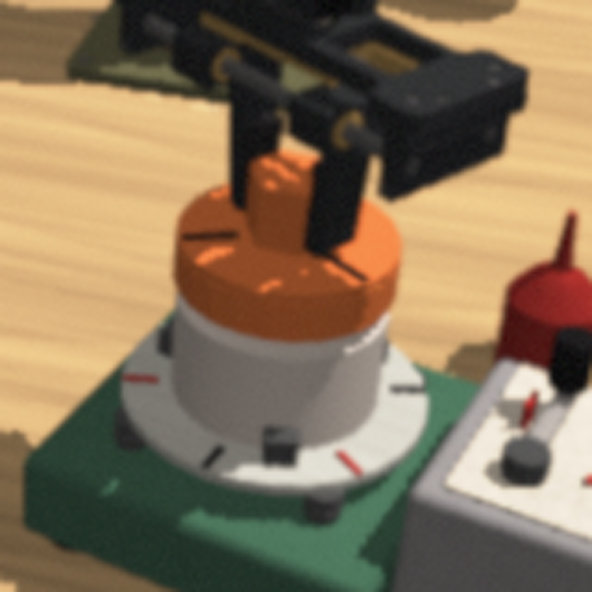

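Call:
carry_out(commands=[[0, 0, 0.0003, 0, 0, 2], [0, 0, 0.0003, 0, 0, 2.5], [0, 0, 0.0003, 0, 0, 2.5], [0, 0, 0.0003, 0, 0, 2.5]])

```text
clock: 50.65
tool_pos: [0.5332, 0.1421, 0.1688]
eef_rot: [0.324, 0.946, 0.0, -0.002]
contact_force: [-4.7, 2.7, 6.6]
opening: 0.404
```

Call:
carry_out(commands=[[0, 0, 0, 0, 0, 0], [0, 0, 0, 0, 0, 0], [0, 0, 0, 0, 0, 0], [0, 0, 0, 0, 0, 0], [0, 0, 0, 0, 0, 0], [0, 0, -0.02, 0, 0, 0], [0, 0, -0.05, 0, 0, 0], [0, 0, -0.1, 0, 0, 0], [0, 0, -0.15, 0, 0, 0], [0, 0, -0.15, 0, 0, 0], [0, 0, -0.15, 0, 0, 0]], fingers=80)

```text
clock: 51.75
tool_pos: [0.5342, 0.141, 0.319]
eef_rot: [0.326, 0.945, 0.0, -0.001]
contact_force: [-0.6, -0.1, -0.7]
opening: 0.684
```

```bash
python3 - <<'E'
from h import *
pst(); s=snap('wrist'); cv2.imwrite('pics/l7.png',s['img']); np.save('l7.npy',s,allow_pickle=True)
for l in ['lid_knob','pot_mouth','lever_knob','lid']:
  for d in r.spot_point(s,l)[:2]: print(l,np.round(d['xyz'],4),round(d['p'],2))
for n in ('side','scene'):
  s=snap(n)
  for l in ['lid_knob','lid']:
    for d in r.spot_point(s,l)[:1]: print(n,l,np.round(d['xyz'],4),round(d['p'],2))
  im=s['img']; a=im[100:250,240:380] if n=='side' else im[190:340,340:480]; cv2.imwrite(f'pics/l7{n}.png',cv2.resize(a,None,fx=4,fy=4,interpolation=cv2.INTER_CUBIC))
E
```

```text
t 51.75 p [0.5342 0.141  0.319 ] q [ 3.256e-01  9.455e-01  2.000e-04 -1.300e-03] F [-0.6 -0.1 -0.7] M [-0.06 -0.01 -0.  ] op 0.684 J [ 0.11  0.58 -0.76  1.66  0.44  1.08  0.13]
lid_knob [0.5306 0.1491 0.1817] 0.96
lever_knob [0.5386 0.2759 0.1241] 0.59
lid [0.5336 0.1426 0.1399] 0.92
side lid_knob [0.531  0.1438 0.1789] 0.79
side lid [0.5334 0.1387 0.142 ] 0.69
scene lid_knob [0.537  0.1385 0.1839] 0.89
scene lid [0.5298 0.1423 0.1384] 0.66
```

View pics/l7.png

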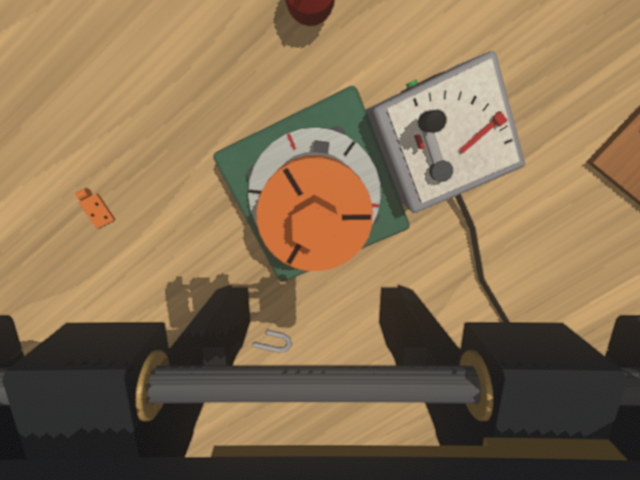

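View pics/l7side.png

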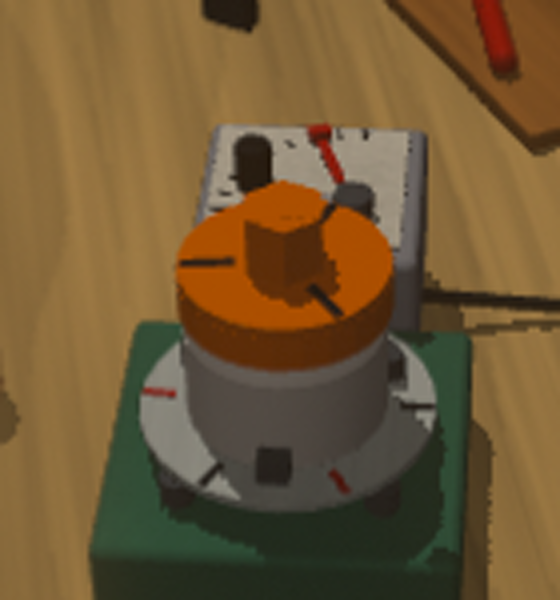

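View pics/l7scene.png

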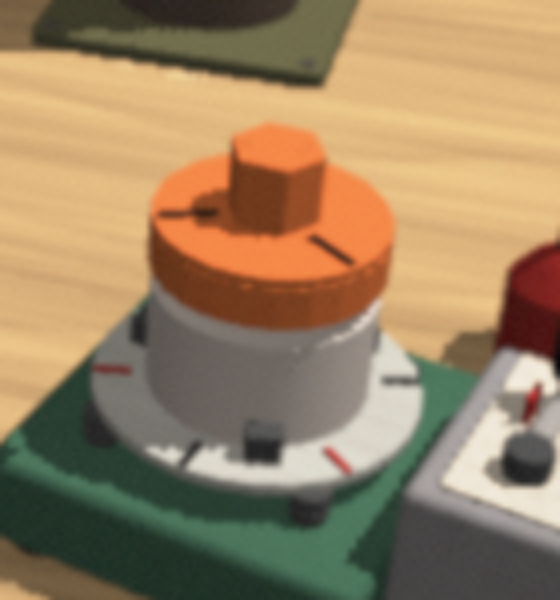

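```bash
python3 - <<'E'
from h import *
s=np.load('l7.npy',allow_pickle=True).item(); im=s['img']; c=(.5883,.2623)
m=(im[:,:,2].astype(int)>130)&(im[:,:,1]<80)&(im[:,:,0]<80); v,u=np.nonzero(m[100:160,450:520]); v+=100;u+=450
P=np.array([ray(s,(a,b),.0955)[:2] for a,b in zip(u,v)]); d=P-c; rr=np.hypot(*d.T); a=166.5-np.degrees(np.arctan2(d[:,1],d[:,0]))
for lo,hi in((.02,.04),(.04,.06),(.06,.08)):
    k=(rr>lo)&(rr<hi); print(lo,k.sum(),np.median(a[k]),a[k].mean())
x,y,*_=cv2.fitLine((P*1000).astype(np.float32),cv2.DIST_L2,0,.01,.01).ravel(); print('dir',166.5-np.degrees(np.arctan2(y,x)) , len(P), P.mean(0))
st=pst()
k0=np.array([.5883+.052*np.cos(np.radians(166.5)),.2623+.052*np.sin(np.radians(166.5))]); print(k0)
plan([([*k0,.2],76.5),([*k0,.1135],76.5)])
E
```

```text
0.02 43 69.15696803836606 69.13850762150444
0.04 88 69.57298703943654 69.56428875293098
0.06 127 70.28240576094227 70.4307679902172
dir 252.00052 258 [0.58179165 0.32003509]
t 52.3 p [0.5337 0.141  0.3178] q [ 3.255e-01  9.455e-01 -3.000e-04 -2.700e-03] F [-1.2 -0.3 -0.4] M [-0.06  0.01  0.01] op 0.684 J [ 0.11  0.58 -0.76  1.66  0.44  1.08  0.13]
[0.53773676 0.27443916]
-> [0.53773676 0.27443916 0.2       ] d [0.0784 0.1079 0.1179] w [ -0.1  -0.3 -24.5] rows 3.6
-> [0.53773676 0.27443916 0.1135    ] d [0.     0.     0.0865] w [0. 0. 0.] rows 1.7
```

Call:
carry_out(commands=[[0.0784, 0.1079, 0.09, 0, 0, -24.5], [0.0784, 0.1079, 0.09, 0, 0, -24.5], [0.0784, 0.1079, 0.09, 0, 0, -24.5], [0.0784, 0.1079, 0.09, 0, 0, -24.5], [0.0784, 0.1079, 0.09, 0, 0, -24.5], [0.0784, 0.1079, 0.09, 0, 0, -24.5], [0.0784, 0.1079, 0.09, 0, 0, -24.5], [0.0784, 0.1079, 0.09, 0, 0, -24.5]], fingers=120)

```text
clock: 53.1
tool_pos: [0.539, 0.2728, 0.2293]
eef_rot: [0.119, 0.993, 0.0, -0.001]
contact_force: [0.3, -0.5, 0.2]
opening: 0.531
```

```bash
python3 - <<'E'
from h import *
st=pst(); s=snap('wrist'); cv2.imwrite('pics/v1.png',s['img']); 
for d in r.spot_point(s,'lever_knob')[:1]: print(d)
plan([([.5377,.2744,.117],76.5)])
E
```

```text
t 53.1 p [0.539  0.2728 0.2293] q [ 1.190e-01  9.929e-01  2.000e-04 -1.500e-03] F [ 0.3 -0.5  0.2] M [-0.02  0.04  0.01] op 0.531 J [-0.12  0.77 -0.79  1.62  0.62  1.01  0.23]
{'xyz': [0.5371, 0.2734, 0.1273], 'p': 0.95}
-> [0.5377 0.2744 0.117 ] d [0.0008 0.0008 0.112 ] w [ 0.  -0.2 -0.1] rows 2.2
```

View pics/v1.png

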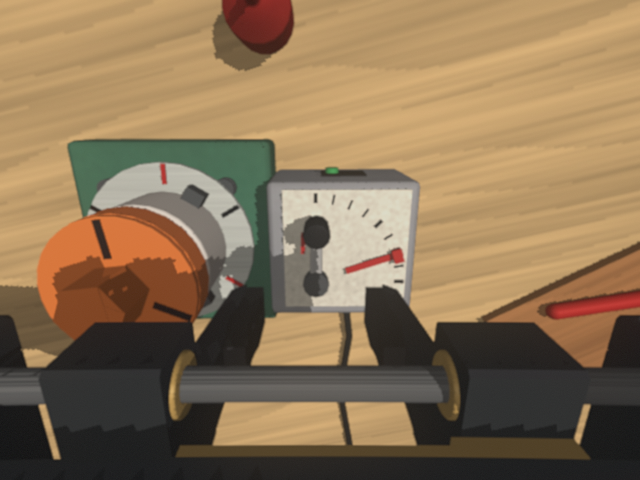

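Call:
carry_out(commands=[[0.0008, 0.0008, 0.03, 0, 0, 0], [0.0008, 0.0008, 0.06, 0, 0, 0], [0.0008, 0.0008, 0.09, 0, 0, 0], [0.0008, 0.0008, 0.11, 0, 0, 0], [0.0008, 0.0008, 0.112, 0, 0, 0], [0.0008, 0.0008, 0.112, 0, 0, 0]])

```text
clock: 53.8
tool_pos: [0.5371, 0.2754, 0.1166]
eef_rot: [0.118, 0.993, 0.0, -0.002]
contact_force: [-0.2, -0.2, 0.9]
opening: 0.531
```

Call:
carry_out(commands=[[0, 0, 0, 0, 0, 0], [0, 0, 0, 0, 0, 0], [0, 0, 0, 0, 0, 0], [0, 0, 0, 0, 0, 0], [0, 0, 0, 0, 0, 0], [0, 0, 0, 0, 0, 0]], fingers=255, grip_force=10)

```text
clock: 54.4
tool_pos: [0.5372, 0.2755, 0.1169]
eef_rot: [0.118, 0.993, 0.0, -0.002]
contact_force: [-0.8, -2.3, 5.2]
opening: 0.222
```

```bash
python3 - <<'E'
from h import *
st=pst(); p=st['tool_pos'][:2]-np.array([.5883,.2623]); print(np.hypot(*p),166.5-np.degrees(np.arctan2(p[1],p[0])))
arc(0,71,10)
E
```

```text
t 54.4 p [0.5372 0.2755 0.1169] q [ 1.176e-01  9.931e-01  4.000e-04 -2.000e-03] F [-0.8 -2.3  5.2] M [-0.25  0.13  0.01] op 0.222 J [-0.17  0.91 -0.69  1.71  0.76  0.81  0.11]
0.0527781293160542 1.0000077814818553
[-0.0004, 0.0064, 0, 0, 0, 7.1], [-0.0016, 0.0128, 0, 0, 0, 14.2], [-0.0036, 0.0189, 0, 0, 0, 21.3], [-0.0063, 0.0247, 0, 0, 0, 28.4], [-0.0097, 0.0302, 0, 0, 0, 35.5], [-0.0137, 0.0352, 0, 0, 0, 42.6], [-0.0184, 0.0397, 0, 0, 0, 49.7], [-0.0235, 0.0435, 0, 0, 0, 56.8], [-0.0291, 0.0467, 0, 0, 0, 63.9], [-0.0351, 0.0492, 0, 0, 0, 71.0],
```

Call:
carry_out(commands=[[-0.0004, 0.0064, 0, 0, 0, 7.1], [-0.0016, 0.0128, 0, 0, 0, 14.2], [-0.0036, 0.0189, 0, 0, 0, 21.3], [-0.0063, 0.0247, 0, 0, 0, 28.4], [-0.0097, 0.0302, 0, 0, 0, 35.5], [-0.0137, 0.0352, 0, 0, 0, 42.6], [-0.0184, 0.0397, 0, 0, 0, 49.7], [-0.0235, 0.0435, 0, 0, 0, 56.8], [-0.0291, 0.0467, 0, 0, 0, 63.9], [-0.0346, 0.049, 0, 0, 0, 70.5], [-0.0346, 0.049, 0, 0, 0, 70.5], [-0.0346, 0.049, 0, 0, 0, 70.5]])

```text
clock: 55.6
tool_pos: [0.5829, 0.3135, 0.1168]
eef_rot: [0.67, 0.743, -0.002, -0.001]
contact_force: [0.4, -4.8, 6.4]
opening: 0.223
```

```bash
python3 - <<'E'
from h import *
st=pst(); p=st['tool_pos'][:2]-np.array([.5883,.2623]); print(np.hypot(*p),166.5-np.degrees(np.arctan2(p[1],p[0])))
s=snap('wrist'); cv2.imwrite('pics/v2.png',s['img'])
E
```

```text
t 55.6 p [0.5829 0.3135 0.1168] q [ 0.6697  0.7426 -0.0016 -0.0009] F [ 0.4 -4.8  6.4] M [-0.81  0.17 -0.09] op 0.223 J [-0.36  0.91 -0.38  1.53  0.43  0.79 -0.82]
0.05146706882353658 70.48117350812161
```

View pics/v2.png

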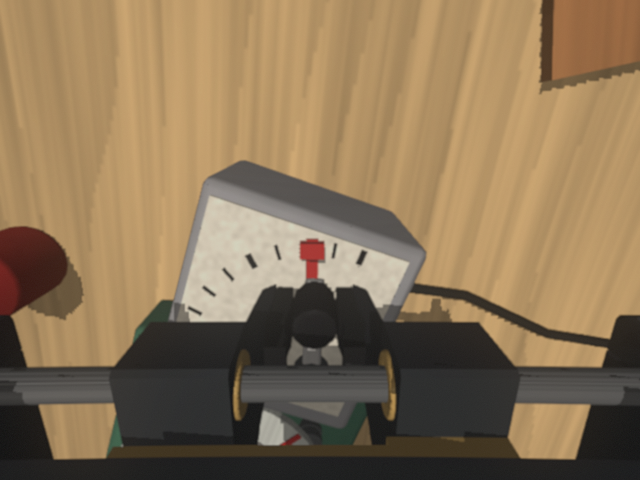

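Call:
carry_out(commands=[[0, 0, 0, 0, 0, 0], [0, 0, 0, 0, 0, 0], [0, 0, 0, 0, 0, 0], [0, 0, -0.03, 0, 0, 0], [0, 0, -0.07, 0, 0, 0], [0, 0, -0.12, 0, 0, 0], [0, 0, -0.17, 0, 0, 0], [0, 0, -0.22, 0, 0, 0], [0, 0, -0.25, 0, 0, 0], [0, 0, -0.25, 0, 0, 0], [0, 0, -0.25, 0, 0, 0]], fingers=100)

```text
clock: 56.75
tool_pos: [0.583, 0.3149, 0.3661]
eef_rot: [0.669, 0.743, -0.001, -0.002]
contact_force: [0.3, 0.2, -0.6]
opening: 0.608
```

```bash
python3 - <<'E'
from h import *
st=pst(); s=snap('wrist'); im=s['img']; cv2.imwrite('pics/v3.png',im)
c=proj(s,np.array([.5883,.2623,.1])); print(c)
u,v=map(int,c); cv2.imwrite('pics/v3z.png',cv2.resize(im[max(0,v-100):v+40,max(0,u-80):u+80],None,fx=4,fy=4,interpolation=cv2.INTER_CUBIC))
for d in r.spot_point(s,'lever_knob')[:1]:
  p=np.array(d['xyz'])[:2]-[.5883,.2623]; print(d,166.5-np.degrees(np.arctan2(p[1],p[0])))
for n in ('side','scene'):
  s=snap(n)
  for l in ['lid_knob','lid','lever_knob']:
    for d in r.spot_point(s,l)[:1]: print(n,l,np.round(d['xyz'],4),round(d['p'],2))
E
```

```text
t 56.75 p [0.583  0.3149 0.3661] q [ 0.669   0.7433 -0.001  -0.0021] F [ 0.3  0.2 -0.6] M [-0.09  0.02  0.04] op 0.608 J [-0.34  0.66 -0.47  1.24  0.29  1.31 -0.69]
[314.79624053 236.38172931]
{'xyz': [0.5852, 0.3134, 0.1262], 'p': 0.73} 73.02838546607863
side lid_knob [0.5335 0.1416 0.1778] 0.59
side lid [0.5329 0.1381 0.1387] 0.75
side lever_knob [0.5829 0.3132 0.1255] 0.65
scene lid_knob [0.5349 0.139  0.1816] 0.76
scene lid [0.5314 0.1425 0.1382] 0.7
scene lever_knob [0.5823 0.314  0.1261] 0.55
```

View pics/v3z.png

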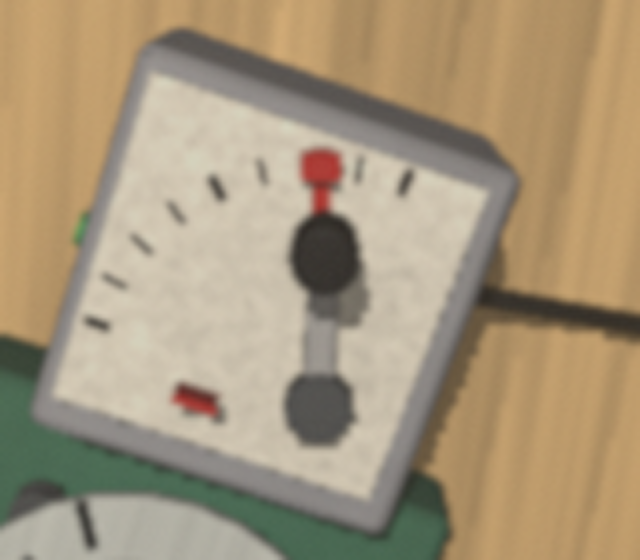

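View pics/v3.png

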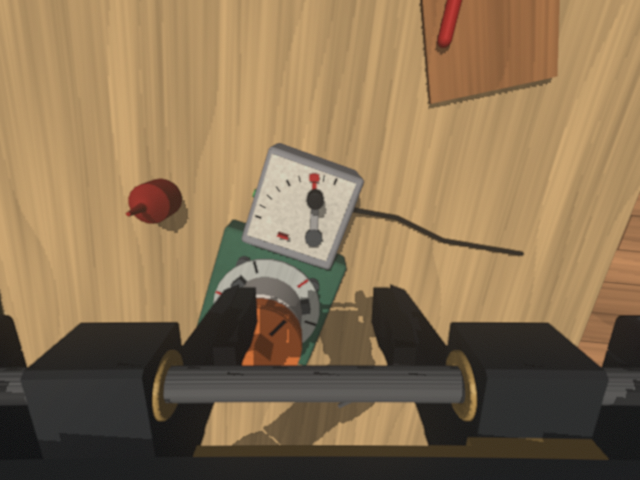

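```bash
python3 - <<'E'
from h import *
st=pst(); s=snap('wrist'); u0,v0=314-80,236-100
f=lambda p:(p[0]/4+u0-.4,p[1]/4+v0-.4)
pv=np.array([.5883,.2623])
for n,p,z in [('knobtop',(327,248),.140),('knobmid',(325,254),.130),('marker',(321,166),.0955),('markstem',(321,198),.0955),('pivtop',(318,408),.112),('arm',(320,350),.112)]:
    q=ray(s,f(p),z)[:2]; d=q-pv; print(n,np.round(q,4),round(np.hypot(*d),4),round(166.5-np.degrees(np.arctan2(d[1],d[0])),1))
E
```

```text
t 57.25 p [0.5831 0.3147 0.3657] q [ 0.6691  0.7432 -0.0015 -0.0023] F [0.5 0.  0.1] M [-0.04  0.06 -0.04] op 0.61 J [-0.34  0.67 -0.47  1.24  0.29  1.31 -0.69]
knobtop [0.5829 0.3186] 0.0566 71.0
knobmid [0.5827 0.3148] 0.0528 70.4
marker [0.5794 0.3336] 0.0718 69.4
markstem [0.5804 0.3242] 0.0624 69.2
pivtop [0.5859 0.2643] 0.0031 26.2
arm [0.5846 0.2823] 0.0203 66.1
```

```bash
python3 - <<'E'
from h import *
r.finish_job(); pst()
E
```

```text
the job is handed in; nothing more can be done
the job is handed in; nothing more can be done
```

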